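# Find and mark the balance point of a machined strut

### The job

Find the balance point of the blue strut and mark it. Lift the strut out of its cradle, lay it squarely across the steel edge of the balance stand and ease it along, never pressing hard on the edge, until you can let go and it stays level on the edge alone, clear of both rubber rests. Then seat the orange marker saddle astride the strut right above the edge without upsetting the balance; do not drop the strut, and leave the other things on the bench where they are.

Things in the scene. Friction and masses are not known exactly. Their poses are not given: they have to be found in the camera images.
- strut_mid (a point): Middle of the strut: mid-length, mid-width, 20 mm above its flat underside and 20 mm below its top. Own y runs along the strut, x across. It starts lying level in the cradle, free to be lifted straight up, underside 40 mm above the bench. Its middle 190 mm stand free between foam blocks, to be gripped across the 26 mm width; gripped in its upper half, fingers stay clear of the stand's edge.
- edge (a point): Fulcrum of the fixed balance stand: middle of the level top of an upright steel blade in a blue wedge-shaped holder, 90 mm above the bench. Its top strip sits on damping rubber and gives by up to about 0.02 rad. The top is a flat land 80 mm long on the stand's x, 8 mm wide on its y. The strut goes across it, along the stand's y, either end first. It stays level only while its balance point is above this land.
- marker_grip (a point): The marker saddle: orange plastic, 40 g, 42 (x) x 34 (y) x 50 tall, an upside-down U with a grip tab on top, standing on its two legs on the bench. This point is the middle of the grip tab (14 thick along x, 26 long along y, 28 tall), 36 mm above the feet of the legs.
- marker_seat (a point): Middle of the underside of the saddle's bridge, 16 mm above the feet, 20 mm below marker_grip: it comes to rest on the strut's top. The gap between the legs is 30 mm wide (across x), so the saddle drops over the 26 mm strut with its y along the strut, either way round.
- cradle: Fixed packing cradle: plywood base 90 x 280 x 12 with two notched black foam blocks 34 wide at y = +115 and -115 mm, 56 mm tall over all; the strut lies in the notches along the cradle's y. Origin: centre of its underside on the bench.
- stand: The whole balance stand, fixed, grey base 90 x 250. Origin: centre of its underside, 90 mm below edge, same axes. On its y, 90 mm each side of the blade, is a black rubber-capped rest 30 across, top 82 mm above the bench: an unbalanced strut tips about 0.08 rad onto one, heavy end down. Once tipped it levels by itself only if its balance point is within about 2 mm of the blade's middle.
- strut: The strut: straight blue bar 320 long (y), 26 wide (x), 40 tall, dark flush panels; a steel fork adds 50 at +y, a steel eye 43 at -y (above the underside). 0.45 to 0.8 kg; the weight inside is spread differently in each strut and cannot be seen: the balance point lies from 30 mm on the eye side to 60 mm on the fork side of mid-length. Origin: middle of its underside.
- marker: The marker saddle as a body. Origin: between the feet of its legs.
- tape_roll: Roll of brown tape lying flat, 90 across, 48 tall; leave alone. Origin: centre of its underside.
- red_can: Red can, 52 across, 150 tall; leave alone. Origin: centre of its underside.
- carton: Cardboard carton 110 x 150 x 70; leave alone. Origin: centre of its underside.
- driver: Screwdriver lying on the bench; leave alone.
- bush_a: Brass bush 48 across, 26 tall; leave alone. Origin: centre of its underside.
- bush_b: Steel bush 38 across, 34 tall; leave alone. Origin: centre of its underside.
- packer: Wooden packer 45 x 100 x 30; leave alone. Origin: centre of its underside.
- rule: Steel rule 300 x 26 x 4 lying on the bench; leave alone. Origin: centre of its underside.
There are look-alikes about, which are no part of the job. What is shaped like the marker but red or turquoise is not meant.

How it is judged (in metres and radians):
On the way, in this order (a step that is already met when the one before it is completed fails the run):
1. the strut is lifted clear of the cradle (height (world z) of strut_mid above 0.09 m), for 0.2 s.
2. the strut, let go, balances level across the edge, clear of both rests (angle between strut_mid's own z axis and vertical below 0.035 rad and z of strut_mid in the frame of edge between 0.016 and 0.024 m and angle between the y axis of strut_mid and the y axis of edge, either way round below 0.14 rad and contact force between strut and stand above 1 N and contact force between strut and the fingers below 0.05 N and linear speed of strut below 0.01 m/s and angular speed of strut below 0.1 rad/s), for 0.6 s.
At the end, for the whole second after the job is handed in: The strut lies level (within 0.035 rad) on the edge alone, at rest, along the stand's y within 0.14 rad, and the marker saddle sits on its top (within 3 mm of fully seated, upright on it within 0.05 rad), its middle within 9 mm of the edge's middle along the strut, with nothing held (all of step 2 and z of marker_seat in the frame of strut_mid between 0.017 and 0.023 m and y of marker_seat in the frame of edge between -0.009 and 0.009 m and angle between the z axis of marker_seat and the z axis of strut_mid, either way round below 0.05 rad and contact force between marker and the fingers below 0.05 N); the robot touches nothing.
It fails at once if the strut or the saddle is pressed or dropped hard (over 35 N) on the stand or the strut (contact force between strut and stand above 35 N or contact force between marker and strut above 35 N).
It fails at once if the strut is dropped or upset (angle between strut_mid's own z axis and vertical above 0.5 rad or height (world z) of strut_mid below 0.045 m).
It fails at once if another thing on the bench is disturbed (moved over 30 mm) (distance of any of tape_roll, red_can, carton, driver, bush_a, bush_b, packer, rule from where it was at the start of the episode above 0.03 m).
It also fails if it takes over 67 s, if anything falls off the work surface, if the arm or the gripper's body presses on something with over 40 N, if the wrist force passes 120 N, or if a joint passes its speed limit or range.

### The arm

A 6-joint arm with a two-finger parallel gripper is mounted at the origin on the work surface. World frame = base frame: x ahead of the robot, y to its left, z up, the work surface at z = 0. Lengths are in m, angles in degrees, forces in N, time in s.
With the tool pointing down it reaches from about 0.4 to 0.825 m from the base axis. Payload 7 kg.
Tool frame: the origin (TCP) lies midway between the tips of the shut fingers; the grasp point (between the pads) lies 19 mm behind it; z points along the fingers, y is the line along which they close (so a half turn about z gives the same grasp; the last joint's range is limited). The gripper opens to 88 mm and grips with 3 to 60 N. Pads are 19 mm wide; open, the fingers measure 130 mm over their backs; the gripper's body (78 mm by 193 mm) begins 47 mm behind the grasp point.
Start: joints at [-52.764, 20.546, 0.682, 0, -70.136, -16.507], TCP at [0.239, -0.631, 0.227] pointing down, gripper open.
Joint ranges: [-176.03, 176.03], [-82.01, 121.73], [-58.28, 71.71], [-173.87, 95.51], [-174.79, -0.11], [-173.66, 173.66]. Speed limits (degrees/s): [136.94, 136.94, 172.46, 180, 180, 180].

### API

Orientations are given as [roll, pitch, yaw] about the fixed x, y, z axes, in that order (R = Rz(yaw) Ry(pitch) Rx(roll)).
In Python, from plant import r, eyes, workorder gives the robot as it stands.
- The arm moves only by the tool step_arm, never from a script. Its argument "plan" is a list of rows, each a list of 5 numbers: the shift along the tool's x, y, z each as a share of 25 cm, from -1 to 1, then the turn about the tool's z as a share of 60 degrees, from -1 to 1, then the finger opening in mm, from 0 to 87.6. In form: [[x, y, z, turn, jaw], ...]. A call has 1 to 12 rows; each row is the pose to reach, as a shift and turn from the pose commanded when the call began, along the tool's axes at that moment; what a row does not reach only later rows make up. A row lasts 1/12 s, in which the tool goes at most 41.7 mm and 7.16 degrees, less where a joint would pass 70% of its speed; a pose out of reach is approached as far as the arm can. A call with a number of a shift or a turn outside -1 to 1 is refused whole. A call with a gripper value outside its range is refused whole. The fingers move at their own pace and stop on an object; "newtons" is the grip in N (left out, the last holds). Time passes only in rows, so rows that repeat a pose let the fingers close. It gives the time, the measured TCP pose, the force, the opening and the grip force at its end, in the units of the state.
- r.get_state(): the state, without advancing time (a new reading comes with each control period).
- eyes.capture(name): name is "scene" or "top" or "wrist"; returns the picture (384x512x3 uint8, red, green, blue); there is no depth.
- eyes.camera_model(name): a dict with "fov_y" (degrees; the focal length in pixels is half the picture's height over the tangent of half this angle, whatever the lens; pixels are square), "cx", "cy" (the principal point, pixels), "world_to_cam" (4x4, takes a point from world to camera coordinates); the wrist camera has in their place "hand_eye" (4x4, takes a point from camera to tool coordinates, whose origin is the TCP and whose axes are the flange's). Camera axes: x right, y up, looking along -z (the intrinsics and any distortion apply to the point x, -y, -z); pixel columns grow to the right and rows downward; lengths in m; the calibration is good to about 2 mm. A picture is of the moment at which its call begins: read the wrist's pose just before it. camera_model takes no time and is no camera call.
- workorder.close_job(): hands the job in; it is judged then, once.
The state is a dict: "time_s": time; "joints": joint angles; "qd": joint speeds; "joint_torque": joint torques, N m; "tcp_pos": TCP position; "eef_rot": TCP orientation; "contact_force": force on the tool from outside, world axes, zero at the start; "moment": the same for the moment, N m; "gripper_width": finger opening in m; "gripper_force": force on a finger pad.
Only numpy, scipy, OpenCV 4.12 (cv2) and the standard library are available. Lean on these libraries where they do the work, as an engineer would, in place of code of your own. Each camera call takes 0.05 s, during which the arm holds its last target. There are 200 camera calls.

## Working session

There is one attempt and no reset: what is moved stays moved. The work goes in short steps, Python scripts to look and compute and a tool call to move; the robot and the scene stay as the last step left them, time stands still between calls to the robot, and variables do not carry over. Pictures are saved under pics/ and viewed, at most 10 in all, crops included, and the job is handed in when it is done.

Besides the shell and the picture viewer there is one more tool, called as name(argument=value, ...), one argument or row to a line, values as JSON. step_arm: Moves the arm, as the interface text tells. Its arguments: {"type":"object","properties":{"plan":{"type":"array"},"newtons":{"type":"number"}},"required":["plan"]}

```bash
mkdir -p pics; cat > h.py <<'E'
import numpy as np, cv2
from plant import r, eyes, workorder
def snap(n,f):
    im=eyes.capture(n); cv2.imwrite('pics/'+f,im[:,:,::-1]); return im
E
python3 - <<'E'
from h import *
a=snap('scene','s0.png'); b=snap('top','t0.png')
for n in ('scene','top','wrist'):
    print(n,{k:(np.round(v,4).tolist() if not isinstance(v,str) else v) for k,v in eyes.camera_model(n).items()})
print(r.get_state())
E
```

```text
scene {'fov_y': 53.3783, 'cx': 255.1827, 'cy': 185.21, 'world_to_cam': [[-0.8381, 0.5455, -0.0003, 0.4999], [-0.4519, -0.694, 0.5605, 0.2054], [0.3055, 0.4699, 0.8282, -1.2626], [0.0, 0.0, 0.0, 1.0]]}
top {'fov_y': 54.3169, 'cx': 252.5718, 'cy': 192.8855, 'world_to_cam': [[0.0097, -1.0, 0.0021, -0.0158], [0.9968, 0.0098, 0.0797, -0.5688], [-0.0797, 0.0013, 0.9968, -1.2552], [0.0, 0.0, 0.0, 1.0]]}
wrist {'fov_y': 68.6669, 'cx': 254.361, 'cy': 195.9199, 'hand_eye': [[0.0001, 0.9653, 0.2613, 0.0706], [1.0, -0.0, -0.0002, 0.0006], [-0.0002, 0.2613, -0.9653, -0.1579], [0.0, 0.0, 0.0, 1.0]]}
{'time_s': 0.1, 'joints': array([-5.27615582e+01,  2.05869660e+01,  6.39012163e-01, -1.93279918e-02,
       -7.01354958e+01, -1.65056778e+01]), 'qd': array([-0.05694058, -0.03913622,  0.09185558,  0.05897484, -0.0236901 ,
        0.09635326]), 'joint_torque': array([-1.51843884e-03, -5.84162557e+01,  2.93753690e+01,  7.01556444e+00,
        1.01882775e-02, -4.59843875e-05]), 'tcp_pos': array([ 0.23877044, -0.63088725,  0.22571541]), 'eef_rot': array([ 1.79914826e+02, -6.28952046e-03, -1.59273812e+02]), 'contact_force': array([-0.27770438, -0.33349888,  0.62265987]), 'moment': array([-0.00770541, -0.00433818,  0.0105388 ]), 'gripper_force': 0.0, 'gripper_width': 0.08772789201422625}
```

```bash
python3 -c "
import cv2
for f in 's0','t0':
    cv2.imwrite(f'pics/{f}b.png',cv2.resize(cv2.imread(f'pics/{f}.png'),(800,600),interpolation=cv2.INTER_CUBIC))"
```

```text
(no output)
```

View pics/t0b.png

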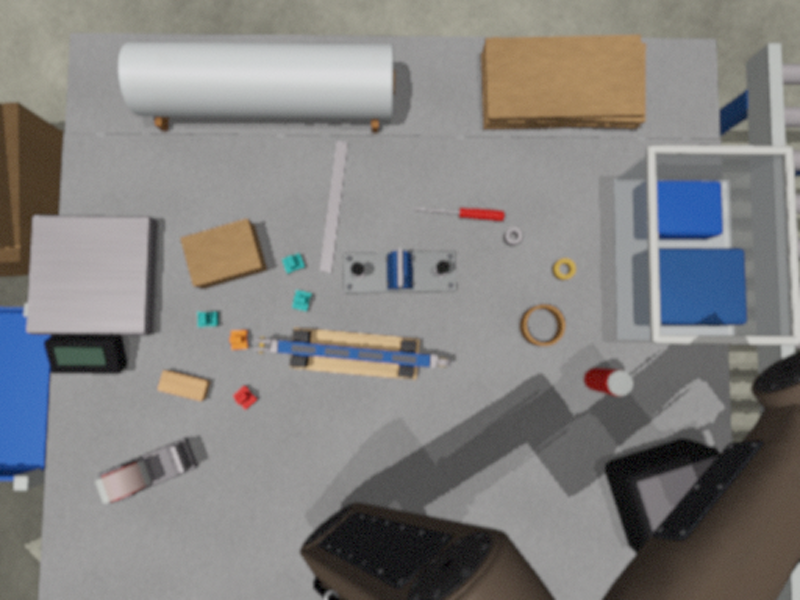

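View pics/s0b.png

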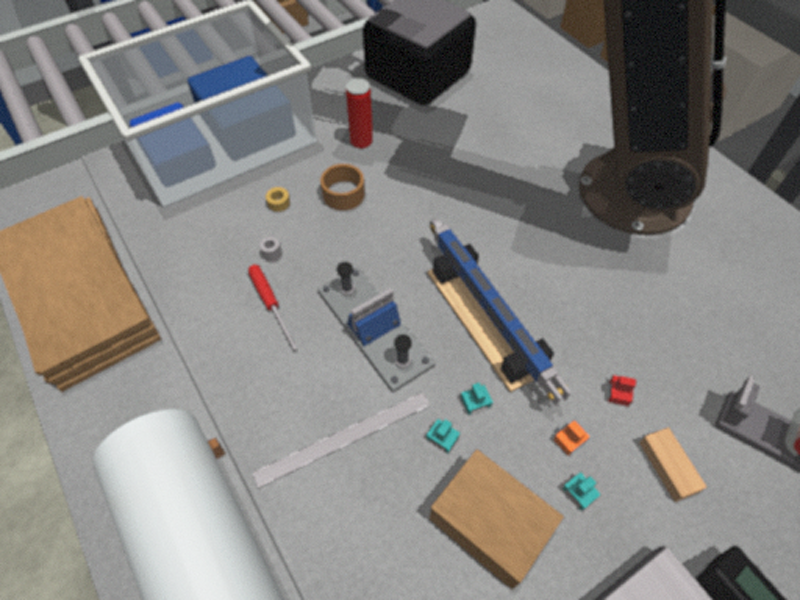

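The top view shows the strut from its fork at (262,345) to its eye at (448,362). The blade is at (400,268), the rests at (358,268) and (443,268), and the orange saddle at (240,338). In the scene view the blade top is at about (373,305) and the saddle at (573,432).

```bash
cat >> h.py <<'E'
def ray(n,px,st=None):
    m=eyes.camera_model(n); f=192/np.tan(np.radians(m['fov_y']/2))
    d=np.array([(px[0]-m['cx'])/f,-(px[1]-m['cy'])/f,-1.])
    if n=='wrist':
        from scipy.spatial.transform import Rotation as R
        st=st or r.get_state(); T=np.eye(4); T[:3,:3]=R.from_euler('xyz',st['eef_rot'],degrees=True).as_matrix(); T[:3,3]=st['tcp_pos']
        C=T@np.array(m['hand_eye'])
    else: C=np.linalg.inv(np.array(m['world_to_cam']))
    d=C[:3,:3]@d; return C[:3,3],d/np.linalg.norm(d)
def tri(rays):
    A=sum(np.eye(3)-np.outer(d,d) for o,d in rays); b=sum((np.eye(3)-np.outer(d,d))@o for o,d in rays)
    return np.linalg.solve(A,b)
def atz(ry,z): o,d=ry; return o+d*(z-o[2])/d[2]
E
python3 - <<'E'
from h import *
s=1.5625
for k,t,c,z in [('edge',(400,267),(373,305),.09),('restL',(358,268),(402,342),.082),('restR',(443,267),(345,268),.082),('tab',(240,336),(572,429),.05),
 ('fork',(262,345),(557,390),.06),('eye',(448,362),(436,228),.06),('cradL',(301,349),(527,358),.08),('cradR',(408,357),(455,253),.08)]:
    a=ray('top',np.array(t)/s);b=ray('scene',np.array(c)/s)
    print(k,tri([a,b]).round(4),atz(a,z).round(4),atz(b,z).round(4))
E
```

```text
edge [ 0.6367 -0.0201  0.0748] [ 0.6354 -0.0205  0.09  ] [ 0.6407 -0.0109  0.09  ]
restL [0.6343 0.0677 0.0755] [0.6335 0.0673 0.082 ] [0.6362 0.0708 0.082 ]
restR [ 0.6378 -0.1109  0.0779] [ 0.6374 -0.1106  0.082 ] [ 0.6389 -0.1081  0.082 ]
tab [0.4881 0.3228 0.04  ] [0.4896 0.3181 0.05  ] [0.4908 0.3263 0.05  ]
fork [0.4715 0.2676 0.0614] [0.4709 0.2685 0.06  ] [0.4714 0.2667 0.06  ]
eye [ 0.4358 -0.1224  0.0453] [ 0.4391 -0.1236  0.06  ] [ 0.4407 -0.11    0.06  ]
cradL [0.4632 0.1899 0.0367] [0.4634 0.183  0.08  ] [0.4843 0.2032 0.08  ]
cradR [ 0.4486 -0.0391  0.0654] [ 0.449  -0.0389  0.08  ] [ 0.4561 -0.0305  0.08  ]
```

```bash
cat >> h.py <<'E'
def go(p,yaw):
    "shares from the current pose to world TCP p, yaw"
    from scipy.spatial.transform import Rotation as R
    st=r.get_state(); M=R.from_euler('xyz',st['eef_rot'],degrees=True).as_matrix()
    y0=st['eef_rot'][2]; dt=-((yaw-y0+180)%360-180)
    print('t',round(st['time_s'],2),'pos',st['tcp_pos'].round(4),'rot',st['eef_rot'].round(2),'F',st['contact_force'].round(2),'| shares',(M.T@(np.array(p)-st['tcp_pos'])/.25).round(4),'turn',round(dt/60,4))
E
python3 - <<'E'
from h import *
go([.42,-.47,.227],-140);go([.5,-.4,.227],-140)
E
```

```text
t 0.1 pos [ 0.2388 -0.6309  0.2257] rot [ 1.7991e+02 -1.0000e-02 -1.5927e+02] F [-0.28 -0.33  0.62] | shares [-0.9058  0.3454 -0.0047] turn -0.3212
t 0.1 pos [ 0.2388 -0.6309  0.2257] rot [ 1.7991e+02 -1.0000e-02 -1.5927e+02] F [-0.28 -0.33  0.62] | shares [-1.3041  0.494  -0.0045] turn -0.3212
```

step_arm(
  plan=[
    [-0.95,0.35,0,-0.8,87],
    [-0.95,0.35,0,-0.8,87],
    [-0.95,0.35,0,-0.8,87],
    [-0.95,0.35,0,-0.8,87],
    [-0.95,0.35,0,-0.8,87],
    [-0.95,0.35,0,-0.8,87],
    [-0.95,0.35,0,-0.8,87],
    [-0.95,0.35,0,-0.8,87],
  ],
)

```text
time_s: 0.77
tcp_pos: [0.4319, -0.4634, 0.2262]
eef_rot: [180.0, 0.0, -110.8]
contact_force: [0.0, -0.3, -0.5]
gripper_width: 0.087
gripper_force: 0.0
```

```bash
python3 - <<'E'
from h import *
go([.46,-.22,.227],-95)
E
```

```text
t 0.77 pos [ 0.4319 -0.4634  0.2262] rot [ 1.7997e+02  2.0000e-02 -1.1082e+02] F [ 0.02 -0.29 -0.54] | shares [-0.95    0.2412 -0.0028] turn -0.2637
```

step_arm(
  plan=[
    [-0.95,0.24,0,-0.26,87],
    [-0.95,0.24,0,-0.26,87],
    [-0.95,0.24,0,-0.26,87],
    [-0.95,0.24,0,-0.26,87],
    [-0.95,0.24,0,-0.26,87],
    [-0.95,0.24,0,-0.26,87],
    [-0.95,0.24,0,-0.26,87],
  ],
)

```text
time_s: 1.35
tcp_pos: [0.4601, -0.2186, 0.2269]
eef_rot: [-180.0, 0.1, -95.7]
contact_force: [-0.5, -0.6, 0.0]
gripper_width: 0.087
gripper_force: 0.0
```

```bash
python3 - <<'E'
from h import *
go([.455,.0,.227],-95)
E
```

```text
t 1.35 pos [ 0.4601 -0.2186  0.2269] rot [-1.7995e+02  5.0000e-02 -9.5720e+01] F [-0.49 -0.58  0.04] | shares [-8.681e-01  1.076e-01  3.000e-04] turn -0.0121
```

step_arm(
  plan=[
    [-1,0.2,0,0,87],
    [-1,0.2,0,0,87],
    [-1,0.2,0,0,87],
    [-1,0.2,0,0,87],
    [-1,0.2,0,0,87],
    [-1,0.2,0,0,87],
    [-1,0.2,0,0,87],
    [-1,0.2,0,0,87],
  ],
)

```text
time_s: 2.02
tcp_pos: [0.435, 0.0328, 0.2267]
eef_rot: [-180.0, 0.0, -95.6]
contact_force: [-0.8, -0.1, -0.7]
gripper_width: 0.0872
gripper_force: 0.0
```

```bash
python3 - <<'E'
from h import *
go([.5,.12,.227],-95)
st=r.get_state();im=snap('wrist','w1.png')
import pickle; pickle.dump(st,open('w1.pkl','wb'))
cv2.imwrite('pics/w1b.png',cv2.resize(im[:,:,::-1],(800,600),interpolation=cv2.INTER_CUBIC))
E
```

```text
t 2.02 pos [0.435  0.0328 0.2267] rot [-1.7999e+02  1.0000e-02 -9.5640e+01] F [-0.84 -0.06 -0.67] | shares [-0.3725 -0.2244 -0.0012] turn -0.0107
```

View pics/w1b.png

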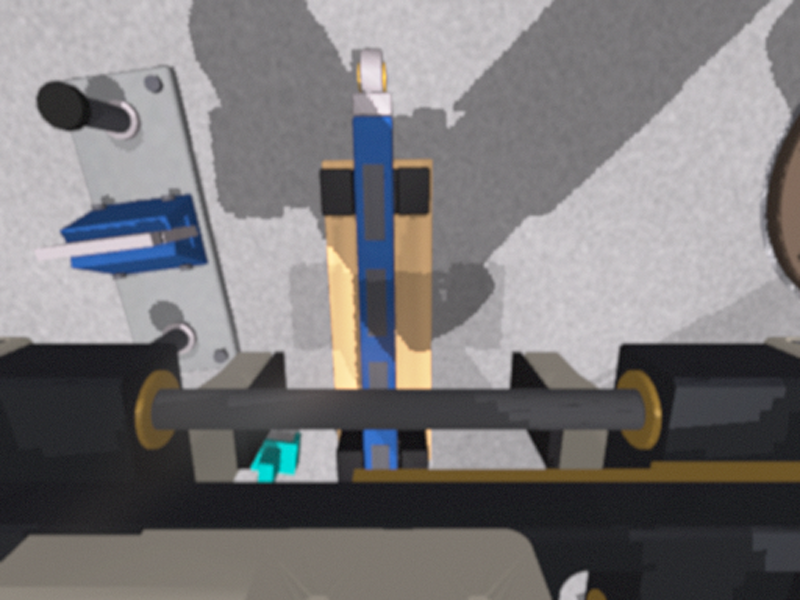

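The wrist view shows the eye end of the bar at (373,116) and its sides at x=358 and x=399 in row 470. The foam block spans rows 168–214, and the blade land runs from (38,253) to about (160,238).

```bash
python3 - <<'E'
from h import *
import pickle; st=pickle.load(open('w1.pkl','rb')); s=1.5625
W=lambda p:ray('wrist',np.array(p)/s,st)
for k,p,z in [('eyeend',(373.5,116),.08),('eyeendL',(354,116),.08),('eyeendR',(393,116),.08),('barlow',(380,440),.08),('foam',(375,191),.056),('bladeL',(38,253),.09),('bladeR',(152,240),.09),('bladeR2',(198,232),.09),('rest',(63,106),.082),('stc1',(70,82),.01),('stc2',(173,67),.01)]:
    print(k,atz(W(p),z).round(4))
# edge triangulation with top view
T=lambda p:ray('top',np.array(p)/s); S=lambda p:ray('scene',np.array(p)/s)
print(tri([W((97,246)),T((400,267)),S((373,305))]))
print('rest',tri([W((63,106)),T((443,267))]),'eyeend',tri([W((373,116)),T((433,360))]))
im=cv2.imread('pics/w1.png'); a=cv2.resize(im[110:240,10:150],None,fx=4,fy=4,interpolation=cv2.INTER_CUBIC); b=cv2.imread('pics/t0.png')[150:200,210:300]; b=cv2.resize(b,(560,311)); 
cv2.imwrite('pics/c1.png',np.vstack([a[:280],b]))
E
```

```text
eyeend [ 0.4385 -0.082   0.08  ]
eyeendL [ 0.451  -0.0833  0.08  ]
eyeendR [ 0.4261 -0.0808  0.08  ]
barlow [0.4599 0.1522 0.08  ]
foam [ 0.444  -0.0355  0.056 ]
bladeL [ 0.6725 -0.0178  0.09  ]
bladeR [ 0.594  -0.0188  0.09  ]
bladeR2 [ 0.5623 -0.021   0.09  ]
rest [ 0.6342 -0.107   0.082 ]
stc1 [ 0.6729 -0.14    0.01  ]
stc2 [ 0.5908 -0.1424  0.01  ]
[ 0.63753278 -0.01858762  0.0793645 ]
rest [ 0.63871698 -0.10995047  0.07487598] eyeend [ 0.44197784 -0.09687224 -0.01664215]
```

View pics/c1.png

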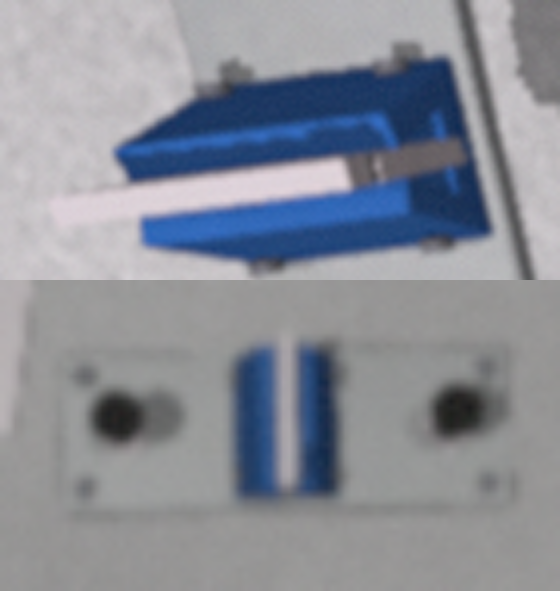

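Blade centre is at (0.634,-0.019) with the stand at yaw about 1°. The strut mid is at (0.4535,0.078), yaw -5.2°. I'll grip 15 mm to the fork side of mid.

```bash
python3 - <<'E'
from h import *
go([.455,.093,.12],-95.2);go([.455,.093,.052],-95.2)
E
```

```text
t 2.07 pos [0.4351 0.0316 0.2266] rot [ 1.7999e+02 -1.0000e-02 -9.5700e+01] F [-1.06 -0.55  0.55] | shares [-0.2523 -0.0551  0.4262] turn -0.0083
t 2.07 pos [0.4351 0.0316 0.2266] rot [ 1.7999e+02 -1.0000e-02 -9.5700e+01] F [-1.06 -0.55  0.55] | shares [-0.2524 -0.0551  0.6982] turn -0.0083
```

step_arm(
  plan=[
    [-0.252,-0.055,0,-0.008,87],
    [-0.252,-0.055,0.1,-0.008,87],
    [-0.252,-0.055,0.25,-0.008,87],
    [-0.252,-0.055,0.4,-0.008,87],
    [-0.252,-0.055,0.5,-0.008,87],
    [-0.252,-0.055,0.6,-0.008,87],
    [-0.252,-0.055,0.698,-0.008,87],
    [-0.252,-0.055,0.698,-0.008,87],
    [-0.252,-0.055,0.698,-0.008,87],
  ],
)

```text
time_s: 2.82
tcp_pos: [0.4547, 0.0906, 0.0513]
eef_rot: [179.8, -0.2, -95.4]
contact_force: [0.4, -0.4, 0.3]
gripper_width: 0.0872
gripper_force: 0.0
```

step_arm(
  plan=[
    [0,0,0,0,20],
    [0,0,0,0,20],
    [0,0,0,0,20],
    [0,0,0,0,20],
    [0,0,0,0,20],
    [0,0,0,0,20],
    [0,0,0,0,20],
    [0,0,0,0,20],
  ],
  newtons=50,
)

```text
time_s: 3.48
tcp_pos: [0.4552, 0.0929, 0.0522]
eef_rot: [-180.0, 0.0, -95.2]
contact_force: [-0.4, 0.2, -0.4]
gripper_width: 0.0389
gripper_force: 0.0
```

```bash
cat >> h.py <<'E'
def ft(n=8):
    import time
    L=[]
    for i in range(n):
        eyes.capture('top'); s=r.get_state(); L.append(np.r_[s['contact_force'],s['moment']])
    L=np.array(L); print('F',L[:,:3].mean(0).round(3),'M',L[:,3:].mean(0).round(4),'sd',L.std(0).round(3)); return L.mean(0)
E
python3 - <<'E'
from h import *
ft(5)
s=r.get_state();print(s['gripper_width'],s['gripper_force']);go([.455,.093,.052],-95.2)
E
```

```text
F [ 2.589 -0.286  0.838] M [-0.0628 -0.6448  0.0504] sd [3.217 1.089 1.015 0.338 1.148 0.057]
0.025752910203622168 49.98539328575134
t 3.73 pos [0.4554 0.0929 0.0521] rot [-1.7998e+02  1.0000e-02 -9.5170e+01] F [1.82 0.12 0.8 ] | shares [-0.0002  0.0017  0.0005] turn 0.0004
```

step_arm(
  plan=[
    [0,0,-0.02,0,20],
    [0,0,-0.06,0,20],
    [0,0,-0.12,0,20],
    [0,0,-0.18,0,20],
    [0,0,-0.25,0,20],
    [0,0,-0.32,0,20],
    [0,0,-0.37,0,20],
    [0,0,-0.4,0,20],
    [0,0,-0.4,0,20],
    [0,0,-0.4,0,20],
    [0,0,-0.4,0,20],
    [0,0,-0.4,0,20],
  ],
)

```text
time_s: 4.73
tcp_pos: [0.4544, 0.0924, 0.1509]
eef_rot: [179.9, -0.1, -95.2]
contact_force: [0.4, -0.1, -6.3]
gripper_width: 0.026
gripper_force: 50.0
```

```bash
python3 - <<'E'
from h import *
m=ft(12)
snap('wrist','w2.png');snap('scene','s2.png')
s=r.get_state();print(s['gripper_width'],s['gripper_force']);go([.455,.093,.052],-95.2)
a=cv2.imread('pics/w2.png');b=cv2.imread('pics/s2.png')[40:290,180:420]
cv2.imwrite('pics/c2.png',np.hstack([a,cv2.resize(b,(288,300))[:384] if 0 else cv2.copyMakeBorder(cv2.resize(b,(288,300)),0,84,0,0,0)]))
E
```

```text
F [-0.281  0.051 -5.701] M [-0.0481  0.1063  0.009 ] sd [0.52  0.367 0.575 0.034 0.022 0.024]
0.02554813002015353 49.977620244026184
t 5.43 pos [0.4552 0.0928 0.1521] rot [-180.      0.    -95.19] F [ 0.13 -0.66 -5.2 ] | shares [-0.0009  0.0007  0.4004] turn 0.0002
```

View pics/c2.png

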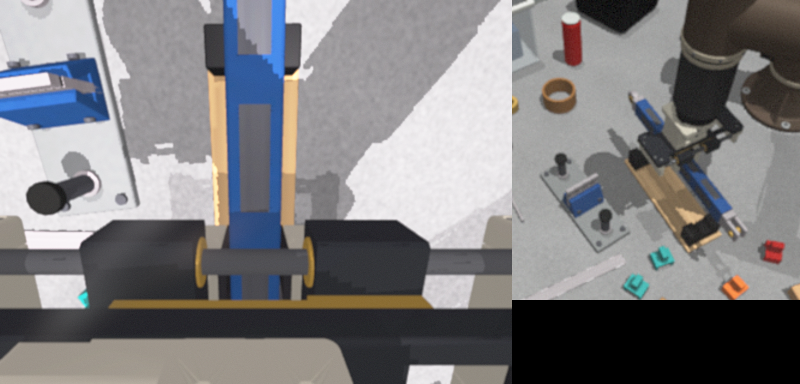

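```bash
python3 - <<'E'
from h import *
go([.6335,-.0265,.152],-89)
E
```

```text
t 5.43 pos [0.4552 0.0928 0.1521] rot [-180.      0.    -95.19] F [ 0.13 -0.66 -5.2 ] | shares [ 4.106e-01 -7.536e-01  4.000e-04] turn -0.1031
```

step_arm(
  plan=[
    [0.03,-0.05,0,-0.01,20],
    [0.08,-0.15,0,-0.02,20],
    [0.14,-0.27,0,-0.04,20],
    [0.2,-0.38,0,-0.05,20],
    [0.27,-0.5,0,-0.07,20],
    [0.33,-0.61,0,-0.09,20],
    [0.37,-0.69,0,-0.1,20],
    [0.4,-0.735,0,-0.103,20],
    [0.411,-0.754,0,-0.103,20],
    [0.411,-0.754,0,-0.103,20],
    [0.411,-0.754,0,-0.103,20],
    [0.411,-0.754,0,-0.103,20],
  ],
)

```text
time_s: 6.43
tcp_pos: [0.6327, -0.026, 0.1521]
eef_rot: [180.0, 0.0, -89.0]
contact_force: [0.4, 0.1, -5.5]
gripper_width: 0.0253
gripper_force: 50.0
```

```bash
python3 - <<'E'
from h import *
m=ft(6)
go([.6335,-.0265,.107],-89)
a=snap('wrist','w3.png');b=snap('scene','s3.png')[120:300,120:360]
c=np.zeros((384,800,3),np.uint8);c[:,:512]=a;c[:216,512:]=cv2.resize(b,(288,216))
cv2.imwrite('pics/c3.png',c[:,:,::-1])
E
```

```text
F [ 0.092  0.239 -5.804] M [-0.0469  0.1055  0.0118] sd [0.421 0.601 0.511 0.028 0.026 0.035]
t 6.73 pos [ 0.6334 -0.0261  0.1524] rot [-1.7997e+02  1.0000e-02 -8.8970e+01] F [-0.42 -0.47 -5.95] | shares [ 0.0015 -0.0003  0.1817] turn 0.0005
```

View pics/c3.png

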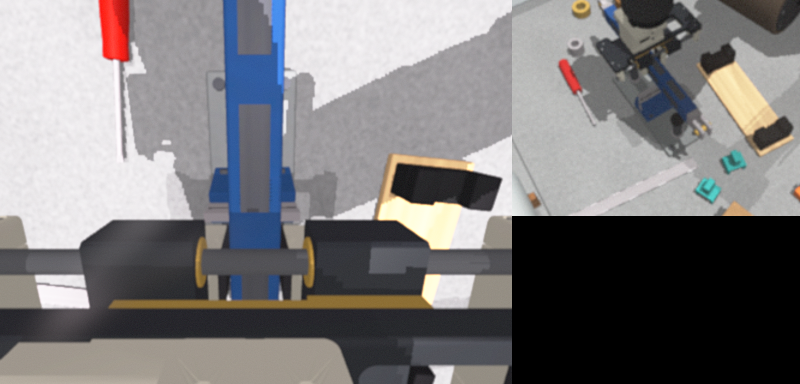

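The strut lies squarely over the stand, with the blade visible either side of it at row 213 or so. Lowering.

```bash
python3 - <<'E'
from h import *
for p in [(214,214),(290,214),(253,171),(253,214)]: print(atz(ray('wrist',p),.09).round(4))
E
```

```text
[ 0.6662 -0.0205  0.09  ]
[ 0.6034 -0.0216  0.09  ]
[ 0.6345 -0.0569  0.09  ]
[ 0.634 -0.021  0.09 ]
```

step_arm(
  plan=[
    [0,0,0.03,0,20],
    [0,0,0.07,0,20],
    [0,0,0.11,0,20],
    [0,0,0.14,0,20],
    [0,0,0.16,0,20],
    [0,0,0.17,0,20],
    [0,0,0.18,0,20],
    [0,0,0.18,0,20],
    [0,0,0.18,0,20],
  ],
)

```text
time_s: 7.58
tcp_pos: [0.6338, -0.0266, 0.1072]
eef_rot: [-180.0, -0.0, -89.0]
contact_force: [-0.0, -0.4, -6.9]
gripper_width: 0.0259
gripper_force: 50.0
```

step_arm(
  plan=[
    [0,0,0.004,0,20],
    [0,0,0.008,0,20],
    [0,0,0.012,0,20],
    [0,0,0.012,0,20],
    [0,0,0.012,0,20],
  ],
)

```text
time_s: 8.0
tcp_pos: [0.6335, -0.0266, 0.1041]
eef_rot: [180.0, 0.0, -89.0]
contact_force: [0.3, -0.4, -5.5]
gripper_width: 0.0256
gripper_force: 50.0
```

step_arm(
  plan=[
    [0,0,0.002,0,20],
    [0,0,0.004,0,20],
    [0,0,0.004,0,20],
    [0,0,0.004,0,20],
  ],
)

```text
time_s: 8.33
tcp_pos: [0.6335, -0.0267, 0.103]
eef_rot: [180.0, -0.0, -89.0]
contact_force: [-0.3, -0.7, -6.2]
gripper_width: 0.0257
gripper_force: 50.0
```

step_arm(
  plan=[
    [0,0,0.002,0,20],
    [0,0,0.004,0,20],
    [0,0,0.004,0,20],
    [0,0,0.004,0,20],
  ],
)

```text
time_s: 8.67
tcp_pos: [0.6337, -0.0266, 0.1022]
eef_rot: [-180.0, -0.0, -89.0]
contact_force: [-0.8, -0.3, -4.9]
gripper_width: 0.0256
gripper_force: 50.0
```

step_arm(
  plan=[
    [0,0,0.001,0,20],
    [0,0,0.002,0,20],
    [0,0,0.002,0,20],
    [0,0,0.002,0,20],
  ],
)

```text
time_s: 9.0
tcp_pos: [0.6337, -0.0267, 0.1021]
eef_rot: [-180.0, -0.0, -89.0]
contact_force: [-2.6, 0.7, 1.9]
gripper_width: 0.0261
gripper_force: 50.0
```

step_arm(
  plan=[
    [0,0,0.001,0,20],
    [0,0,0.002,0,20],
    [0,0,0.002,0,20],
    [0,0,0.002,0,20],
  ],
)

```text
time_s: 9.33
tcp_pos: [0.6337, -0.0267, 0.102]
eef_rot: [-180.0, -0.0, -89.0]
contact_force: [-4.8, 0.7, 6.2]
gripper_width: 0.026
gripper_force: 50.0
```

```bash
python3 - <<'E'
from h import *
m=ft(5)
E
```

```text
F [-4.512  0.524  6.03 ] M [0.2871 1.8734 0.0058] sd [0.379 0.539 0.259 0.033 0.041 0.034]
```

step_arm(
  plan=[
    [0,0,-0.002,0,20],
    [0,0,-0.002,0,20],
    [0,0,-0.002,0,29],
    [0,0,-0.002,0,36],
    [0,0,-0.002,0,44],
    [0,0,-0.002,0,44],
    [0,0,-0.002,0,44],
    [0,0,-0.002,0,44],
    [0,0,-0.002,0,44],
  ],
)

```text
time_s: 10.33
tcp_pos: [0.6336, -0.0266, 0.1015]
eef_rot: [-180.0, -0.0, -89.0]
contact_force: [-0.4, 0.1, 0.2]
gripper_width: 0.0438
gripper_force: 0.0
```

```bash
python3 - <<'E'
from h import *
m=ft(10)
a=snap('wrist','w4.png');b=snap('scene','s4.png')[120:300,120:360]
c=np.zeros((384,800,3),np.uint8);c[:,:512]=a;c[:216,512:]=cv2.resize(b,(288,216))
cv2.imwrite('pics/c4.png',c[:,:,::-1])
for f in 's3','s4':
    im=cv2.imread(f'pics/{f}.png'); 
# strut width in wrist image at two rows, before/after
for f in 'w3','w4':
    h=cv2.cvtColor(cv2.imread(f'pics/{f}.png'),cv2.COLOR_BGR2HSV)
    for row in (20,80,150,205):
        m=np.where((h[row,:,0]>100)&(h[row,:,0]<125)&(h[row,:,1]>130))[0]; m=m[(m>180)&(m<330)]; print(f,row,m.min(),m.max())
go([.6335,-.0265,.107],-89)
E
```

```text
F [ 0.079 -0.187 -0.334] M [ 0.03    0.0974 -0.0101] sd [0.564 0.492 0.758 0.032 0.033 0.034]
w3 20 224 284
w3 80 226 283
w3 150 228 281
w3 205 229 280
w4 20 221 286
w4 80 224 284
w4 150 226 282
w4 205 201 302
t 10.93 pos [ 0.6336 -0.0266  0.1016] rot [-180.      0.    -89.01] F [ 0.55 -0.18 -0.08] | shares [-0.0005  0.0004 -0.0215] turn -0.0002
```

View pics/c4.png

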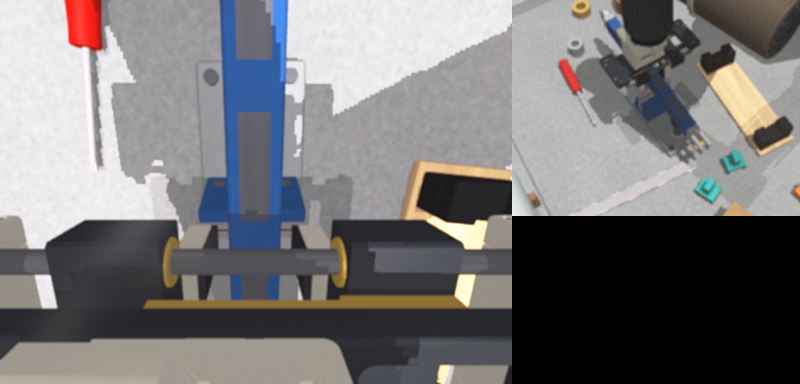

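The bias-corrected moment puts the CoG about 14 mm to the fork side of the grip. The strut has tipped slightly fork-down, which agrees. I'll regrip, lift, re-measure and shift.

step_arm(
  plan=[
    [0,0,0,0,20],
    [0,0,0,0,20],
    [0,0,0,0,20],
    [0,0,0,0,20],
    [0,0,0,0,20],
    [0,0,-0.01,0,20],
    [0,0,-0.03,0,20],
    [0,0,-0.06,0,20],
    [0.015,0,-0.08,0,20],
    [0.03,0,-0.08,0,20],
    [0.03,0,-0.08,0,20],
    [0.03,0,-0.08,0,20],
  ],
)

```text
time_s: 11.93
tcp_pos: [0.6334, -0.0345, 0.1214]
eef_rot: [180.0, 0.0, -89.0]
contact_force: [-0.1, 0.0, -6.5]
gripper_width: 0.0258
gripper_force: 50.0
```

```bash
python3 - <<'E'
from h import *
m=ft(16)
print('cog-y rel tcp',-(m[3]-.030)/5.5*-1*-1)
go([.6335,-.0265,.107],-89)
E
```

```text
F [ 0.083 -0.016 -5.764] M [-0.0765  0.1047 -0.0122] sd [0.712 0.635 0.56  0.031 0.031 0.031]
cog-y rel tcp 0.0193554053669142
t 12.73 pos [ 0.6337 -0.0341  0.1216] rot [-180.      0.    -89.01] F [ 0.12 -0.   -5.89] | shares [-0.0305  0.0003  0.0583] turn -0.0002
```

step_arm(
  plan=[
    [0.006,0,0.02,0,20],
    [0.012,0,0.04,0,20],
    [0.012,0,0.055,0,20],
    [0.012,0,0.064,0,20],
    [0.012,0,0.068,0,20],
    [0.012,0,0.068,0,20],
    [0.012,0,0.068,0,20],
  ],
)

```text
time_s: 13.32
tcp_pos: [0.6338, -0.0371, 0.1045]
eef_rot: [180.0, -0.0, -89.0]
contact_force: [-0.8, -0.7, -6.1]
gripper_width: 0.0255
gripper_force: 50.0
```

step_arm(
  plan=[
    [0,0,0.002,0,20],
    [0,0,0.004,0,20],
    [0,0,0.004,0,20],
  ],
)

```text
time_s: 13.57
tcp_pos: [0.6338, -0.0371, 0.1036]
eef_rot: [-180.0, 0.0, -89.0]
contact_force: [0.1, -0.6, -5.3]
gripper_width: 0.0253
gripper_force: 50.0
```

step_arm(
  plan=[
    [0,0,0.001,0,20],
    [0,0,0.002,0,20],
    [0,0,0.002,0,20],
  ],
  newtons=20,
)

```text
time_s: 13.82
tcp_pos: [0.6337, -0.0371, 0.103]
eef_rot: [180.0, 0.0, -89.0]
contact_force: [-0.5, -0.3, -5.9]
gripper_width: 0.0257
gripper_force: 20.0
```

step_arm(
  plan=[
    [0,0,0.001,0,20],
    [0,0,0.002,0,20],
    [0,0,0.002,0,20],
  ],
)

```text
time_s: 14.07
tcp_pos: [0.6338, -0.0371, 0.1026]
eef_rot: [-180.0, 0.0, -89.0]
contact_force: [-0.7, 0.2, -6.0]
gripper_width: 0.0259
gripper_force: 20.0
```

step_arm(
  plan=[
    [0,0,0.001,0,20],
    [0,0,0.002,0,20],
    [0,0,0.002,0,20],
  ],
)

```text
time_s: 14.32
tcp_pos: [0.6338, -0.0371, 0.1024]
eef_rot: [-180.0, 0.0, -89.0]
contact_force: [-0.8, 0.1, -3.0]
gripper_width: 0.0259
gripper_force: 20.0
```

step_arm(
  plan=[
    [0,0,0.001,0,20],
    [0,0,0.002,0,20],
    [0,0,0.002,0,20],
  ],
)

```text
time_s: 14.57
tcp_pos: [0.6339, -0.0371, 0.1023]
eef_rot: [-180.0, -0.0, -89.0]
contact_force: [-4.2, 1.4, 4.0]
gripper_width: 0.0262
gripper_force: 20.0
```

step_arm(
  plan=[
    [0,0,0.001,0,20],
    [0,0,0.002,0,20],
    [0,0,0.002,0,20],
  ],
)

```text
time_s: 14.82
tcp_pos: [0.6339, -0.0371, 0.1022]
eef_rot: [-180.0, -0.0, -89.0]
contact_force: [-4.7, 1.2, 8.1]
gripper_width: 0.0259
gripper_force: 20.0
```

step_arm(
  plan=[
    [0,0,-0.002,0,20],
    [0,0,-0.003,0,20],
    [0,0,-0.003,0,28],
    [0,0,-0.003,0,36],
    [0,0,-0.003,0,44],
    [0,0,-0.003,0,44],
    [0,0,-0.003,0,44],
    [0,0,-0.003,0,44],
    [0,0,-0.003,0,44],
    [0,0,-0.003,0,44],
  ],
)

```text
time_s: 15.65
tcp_pos: [0.6338, -0.0371, 0.1018]
eef_rot: [180.0, -0.0, -89.0]
contact_force: [1.0, 0.0, 0.0]
gripper_width: 0.0439
gripper_force: 0.0
```

```bash
cat >> h.py <<'E'
def wid(f):
    h=cv2.cvtColor(cv2.imread(f'pics/{f}.png'),cv2.COLOR_BGR2HSV); o=[]
    for row in (20,50,80,110,150):
        m=np.where((h[row,:,0]>100)&(h[row,:,0]<125)&(h[row,:,1]>130))[0]; m=m[(m>180)&(m<330)]; o.append((m.min(),m.max(),m.max()-m.min()))
    print(f,o)
E
python3 - <<'E'
from h import *
snap('wrist','w5.png'); snap('scene','s5.png');ft(8)
for f in ('w3','w4','w5'): wid(f)
go([.6335,-.0265,.107],-89)
c=np.zeros((600,800,3),np.uint8);c[:384,:512]=cv2.imread('pics/w5.png')
for i,f in enumerate(('s4','s5')): c[384*0+i*300:i*300+300,512:]=cv2.resize(cv2.imread(f'pics/{f}.png')[130:250,210:325],(288,300),interpolation=cv2.INTER_CUBIC)
cv2.imwrite('pics/c5.png',c)
E
```

```text
F [-0.291  0.085  0.044] M [ 0.0208  0.1115 -0.0129] sd [0.245 0.377 0.309 0.035 0.019 0.009]
w3 [(np.int64(224), np.int64(284), np.int64(60)), (np.int64(225), np.int64(283), np.int64(58)), (np.int64(226), np.int64(283), np.int64(57)), (np.int64(227), np.int64(281), np.int64(54)), (np.int64(228), np.int64(281), np.int64(53))]
w4 [(np.int64(221), np.int64(286), np.int64(65)), (np.int64(223), np.int64(285), np.int64(62)), (np.int64(224), np.int64(284), np.int64(60)), (np.int64(225), np.int64(283), np.int64(58)), (np.int64(226), np.int64(282), np.int64(56))]
w5 [(np.int64(226), np.int64(282), np.int64(56)), (np.int64(227), np.int64(281), np.int64(54)), (np.int64(227), np.int64(281), np.int64(54)), (np.int64(228), np.int64(280), np.int64(52)), (np.int64(229), np.int64(280), np.int64(51))]
t 16.15 pos [ 0.6338 -0.0371  0.1018] rot [-180.     -0.    -89.01] F [-0.29  0.18 -0.13] | shares [-0.0426  0.0003 -0.0207] turn -0.0002
```

View pics/c5.png

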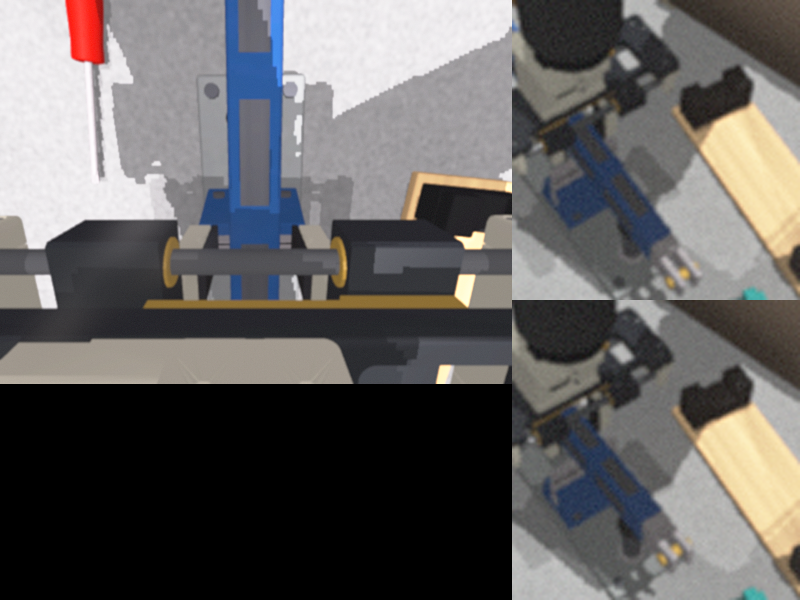

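The width taper shows the strut is now eye-down, so the balance position is bracketed between the two placements. I'll shift it back about 4.6 mm in a firm grip.

step_arm(
  plan=[
    [0,0,0,0,20],
    [0,0,0,0,20],
    [0,0,0,0,20],
    [0,0,0,0,20],
    [0,0,0,0,20],
    [0,0,-0.008,0,20],
    [0,0,-0.02,0,20],
    [0,0,-0.02,0,20],
    [-0.01,0,-0.02,0,20],
    [-0.0185,0,-0.02,0,20],
    [-0.0185,0,-0.02,0,20],
    [-0.0185,0,-0.02,0,20],
  ],
  newtons=50,
)

```text
time_s: 17.15
tcp_pos: [0.6335, -0.0323, 0.1066]
eef_rot: [180.0, -0.0, -89.0]
contact_force: [-1.0, -0.5, -6.3]
gripper_width: 0.0256
gripper_force: 50.0
```

step_arm(
  plan=[
    [0,0,0.005,0,20],
    [0,0,0.01,0,20],
    [0,0,0.014,0,20],
    [0,0,0.017,0,20],
    [0,0,0.017,0,20],
    [0,0,0.017,0,20],
  ],
)

```text
time_s: 17.65
tcp_pos: [0.6337, -0.0326, 0.1025]
eef_rot: [180.0, 0.0, -89.0]
contact_force: [0.0, 0.3, -6.1]
gripper_width: 0.0257
gripper_force: 50.0
```

step_arm(
  plan=[
    [0,0,0.001,0,20],
    [0,0,0.002,0,20],
    [0,0,0.002,0,20],
  ],
)

```text
time_s: 17.9
tcp_pos: [0.6337, -0.0326, 0.1023]
eef_rot: [-180.0, -0.0, -89.0]
contact_force: [-1.5, -0.7, -3.9]
gripper_width: 0.0256
gripper_force: 50.0
```

step_arm(
  plan=[
    [0,0,0.001,0,20],
    [0,0,0.002,0,20],
    [0,0,0.002,0,20],
  ],
)

```text
time_s: 18.15
tcp_pos: [0.6338, -0.0326, 0.1022]
eef_rot: [-180.0, -0.0, -89.0]
contact_force: [-1.4, -0.5, 1.3]
gripper_width: 0.0253
gripper_force: 50.0
```

step_arm(
  plan=[
    [0,0,0,0,22],
    [0,0,0,0,28],
    [0,0,0,0,36],
    [0,0,0,0,44],
    [0,0,0,0,44],
    [0,0,0,0,44],
    [0,0,0,0,44],
    [0,0,0,0,44],
    [0,0,0,0,44],
    [0,0,0,0,44],
  ],
)

```text
time_s: 18.98
tcp_pos: [0.6337, -0.0325, 0.1015]
eef_rot: [-180.0, 0.0, -89.0]
contact_force: [0.5, 0.2, 0.1]
gripper_width: 0.0438
gripper_force: 0.0
```

```bash
python3 - <<'E'
from h import *
snap('wrist','w6.png'); 
for f in ('w3','w4','w5','w6'):
    wid(f)
    g=cv2.cvtColor(cv2.imread(f'pics/{f}.png'),cv2.COLOR_BGR2HSV)[:,255,1].astype(int); print([i for i in range(5,200) if abs(g[i+1]-g[i-1])>60])
go([.6335,-.0265,.107],-89)
E
```

```text
w3 [(np.int64(224), np.int64(284), np.int64(60)), (np.int64(225), np.int64(283), np.int64(58)), (np.int64(226), np.int64(283), np.int64(57)), (np.int64(227), np.int64(281), np.int64(54)), (np.int64(228), np.int64(281), np.int64(53))]
[53, 54, 55, 103, 104, 105]
w4 [(np.int64(221), np.int64(286), np.int64(65)), (np.int64(223), np.int64(285), np.int64(62)), (np.int64(224), np.int64(284), np.int64(60)), (np.int64(225), np.int64(283), np.int64(58)), (np.int64(226), np.int64(282), np.int64(56))]
[58, 59, 60, 111, 112, 113]
w5 [(np.int64(226), np.int64(282), np.int64(56)), (np.int64(227), np.int64(281), np.int64(54)), (np.int64(227), np.int64(281), np.int64(54)), (np.int64(228), np.int64(280), np.int64(52)), (np.int64(229), np.int64(280), np.int64(51))]
[51, 52, 53, 98, 99, 100]
w6 [(np.int64(224), np.int64(285), np.int64(61)), (np.int64(225), np.int64(284), np.int64(59)), (np.int64(226), np.int64(283), np.int64(57)), (np.int64(226), np.int64(282), np.int64(56)), (np.int64(228), np.int64(281), np.int64(53))]
[54, 55, 56, 105, 106]
t 19.03 pos [ 0.6337 -0.0325  0.1015] rot [180.     0.   -89.01] F [-0.82  0.28 -0.53] | shares [-0.0239  0.0003 -0.0219] turn -0.0002
```

step_arm(
  plan=[
    [0,0,0,0,54],
    [0,0,0,0,64],
    [0,0,0,0,74],
    [0,0,0,0,84],
    [0,0,0,0,87],
    [0,0,0,0,87],
    [0,0,0,0,87],
    [0,0,0,0,87],
  ],
)

```text
time_s: 19.7
tcp_pos: [0.6337, -0.0325, 0.1016]
eef_rot: [-180.0, 0.0, -89.0]
contact_force: [0.3, 0.1, -0.3]
gripper_width: 0.0861
gripper_force: 0.0
```

```bash
python3 - <<'E'
from h import *
snap('wrist','w7.png'); wid('w7')
g=cv2.cvtColor(cv2.imread(f'pics/w7.png'),cv2.COLOR_BGR2HSV)[:,255,1].astype(int); print([i for i in range(5,200) if abs(g[i+1]-g[i-1])>60])
go([.6335,-.0325,.2],-89)
E
```

```text
w7 [(np.int64(224), np.int64(284), np.int64(60)), (np.int64(225), np.int64(283), np.int64(58)), (np.int64(226), np.int64(283), np.int64(57)), (np.int64(227), np.int64(282), np.int64(55)), (np.int64(228), np.int64(281), np.int64(53))]
[52, 53, 54, 102, 103, 104]
t 19.75 pos [ 0.6337 -0.0325  0.1015] rot [180.    -0.   -89.01] F [-0.06  0.25 -0.19] | shares [-0.      0.0007 -0.3938] turn -0.0002
```

step_arm(
  plan=[
    [0,0,0,0,87],
    [0,0,0,0,87],
    [0,0,0,0,87],
    [0,0,0,0,87],
    [0,0,0,0,87],
    [0,0,0,0,87],
  ],
)

```text
time_s: 20.25
tcp_pos: [0.6337, -0.0325, 0.1016]
eef_rot: [-180.0, 0.0, -89.0]
contact_force: [-0.0, 0.2, -0.4]
gripper_width: 0.0869
gripper_force: 0.0
```

```bash
python3 - <<'E'
from h import *
snap('wrist','w8.png'); wid('w8')
g=cv2.cvtColor(cv2.imread(f'pics/w8.png'),cv2.COLOR_BGR2HSV)[:,255,1].astype(int); print([i for i in range(5,200) if abs(g[i+1]-g[i-1])>60])
E
```

```text
w8 [(np.int64(225), np.int64(283), np.int64(58)), (np.int64(226), np.int64(283), np.int64(57)), (np.int64(226), np.int64(282), np.int64(56)), (np.int64(227), np.int64(281), np.int64(54)), (np.int64(228), np.int64(280), np.int64(52))]
[52, 53, 101, 102]
```

```bash
cat >> h.py <<'E'
def tilt(f):
    "tilt (rad, + = eye up) from the taper of the bar's top edges, plus panel edge row"
    im=cv2.imread(f'pics/{f}.png'); h=cv2.cvtColor(im,cv2.COLOR_BGR2HSV); P=[]
    m=eyes.camera_model('wrist'); F=192/np.tan(np.radians(m['fov_y']/2))
    for row in range(5,168):
        k=np.where((h[row,:,0]>100)&(h[row,:,0]<125)&(h[row,:,1]>130))[0]; k=k[(k>180)&(k<330)]
        if len(k): P.append((row,k.max()-k.min()+1))
    P=np.array(P,float)
    for _ in range(3):
        a,b=np.polyfit(P[:,0],P[:,1],1); e=abs(P[:,1]-a*P[:,0]-b); P=P[e<2]
    # width w=F*.026/depth; depth(row) plane: 1/depth linear in row
    v=lambda row:-(row-m['cy'])/F
    C=np.array(m['hand_eye'])[:3,:3]; pts=[]
    for row in (5,165):
        d=F*.026/(a*row+b); p=C@(np.array([0,v(row),-1])*d); pts.append(p)
    q=pts[0]-pts[1]; g=h[:,255,1].astype(int)
    E=[i for i in range(80,130) if abs(g[i+1]-g[i-1])>60]
    print(f,'tilt',round(float(-np.arctan2(q[2],q[0])),4),'row',np.mean(E))
E
python3 - <<'E'
from h import *
for f in 'w3 w4 w5 w6 w7 w8'.split(): tilt(f)
snap('wrist','w9.png');tilt('w9')
E
```

```text
w3 tilt 0.0153 row 104.0
w4 tilt 0.0945 row 112.0
w5 tilt -0.0549 row 99.0
w6 tilt 0.0311 row 105.5
w7 tilt 0.0058 row 103.0
w8 tilt -0.0233 row 101.5
w9 tilt -0.0218 row 101.5
```

Tilt is now about -0.04 rad, drifting slowly eye-down, so the balance point is just off the land. I'll shift the strut another 3.5 mm or so toward +y.

step_arm(
  plan=[
    [0,0,0,0,60],
    [0,0,0,0,40],
    [0,0,0,0,34],
    [0,0,0,0,30],
    [0,0,0,0,20],
    [0,0,0,0,20],
    [0,0,0,0,20],
    [0,0,0,0,20],
    [0,0,0,0,20],
    [0,0,0,0,20],
  ],
)

```text
time_s: 21.18
tcp_pos: [0.6337, -0.0325, 0.1015]
eef_rot: [-180.0, 0.0, -89.0]
contact_force: [1.8, -0.0, 0.2]
gripper_width: 0.026
gripper_force: 6.3
```

step_arm(
  plan=[
    [0,0,-0.004,0,20],
    [0,0,-0.01,0,20],
    [0,0,-0.012,0,20],
    [-0.007,0,-0.012,0,20],
    [-0.014,0,-0.012,0,20],
    [-0.014,0,-0.012,0,20],
    [-0.014,0,-0.012,0,20],
  ],
)

```text
time_s: 21.77
tcp_pos: [0.6335, -0.0288, 0.1044]
eef_rot: [180.0, -0.0, -89.0]
contact_force: [-0.1, -0.1, -5.6]
gripper_width: 0.0254
gripper_force: 50.0
```

```bash
python3 - <<'E'
from h import *
snap('wrist','w10.png');tilt('w10')
go([.6335,-.0325,.2],-89)
E
```

```text
w10 tilt -0.0001 row 103.0
t 21.82 pos [ 0.6335 -0.0289  0.1044] rot [179.99   0.   -89.  ] F [ 0.5   1.04 -6.45] | shares [ 0.0144  0.0005 -0.3822] turn -0.0
```

step_arm(
  plan=[
    [0,0,0.003,0,20],
    [0,0,0.006,0,20],
    [0,0,0.008,0,20],
    [0,0,0.008,0,20],
    [0,0,0.008,0,20],
  ],
)

```text
time_s: 22.23
tcp_pos: [0.6336, -0.029, 0.1025]
eef_rot: [180.0, -0.0, -89.0]
contact_force: [-1.4, -1.4, -6.1]
gripper_width: 0.0256
gripper_force: 50.0
```

step_arm(
  plan=[
    [0,0,0.001,0,20],
    [0,0,0.002,0,20],
    [0,0,0.002,0,20],
  ],
)

```text
time_s: 22.48
tcp_pos: [0.6336, -0.029, 0.102]
eef_rot: [180.0, 0.0, -89.0]
contact_force: [-0.3, 0.3, -5.8]
gripper_width: 0.0259
gripper_force: 50.0
```

step_arm(
  plan=[
    [0,0,0.001,0,20],
    [0,0,0.002,0,20],
    [0,0,0.002,0,20],
  ],
)

```text
time_s: 22.73
tcp_pos: [0.6336, -0.029, 0.1016]
eef_rot: [-180.0, -0.0, -89.0]
contact_force: [0.1, -0.4, -5.4]
gripper_width: 0.0258
gripper_force: 50.0
```

step_arm(
  plan=[
    [0,0,0.001,0,20],
    [0,0,0.002,0,20],
    [0,0,0.002,0,20],
  ],
)

```text
time_s: 22.98
tcp_pos: [0.6337, -0.0291, 0.1016]
eef_rot: [-180.0, -0.0, -89.0]
contact_force: [-2.5, -0.6, 0.3]
gripper_width: 0.0253
gripper_force: 50.0
```

step_arm(
  plan=[
    [0,0,0.001,0,20],
    [0,0,0.002,0,20],
    [0,0,0.002,0,20],
  ],
)

```text
time_s: 23.23
tcp_pos: [0.6337, -0.0291, 0.1015]
eef_rot: [-180.0, -0.0, -89.0]
contact_force: [-4.7, 1.2, 5.6]
gripper_width: 0.0257
gripper_force: 50.0
```

step_arm(
  plan=[
    [0,0,-0.002,0,22],
    [0,0,-0.002,0,28],
    [0,0,-0.002,0,36],
    [0,0,-0.002,0,44],
    [0,0,-0.002,0,44],
    [0,0,-0.002,0,44],
  ],
)

```text
time_s: 23.73
tcp_pos: [0.6339, -0.029, 0.1011]
eef_rot: [-180.0, 0.0, -89.0]
contact_force: [-0.2, 0.1, -0.2]
gripper_width: 0.0431
gripper_force: 0.0
```

```bash
python3 - <<'E'
from h import *
snap('wrist','w11.png');tilt('w11')
E
```

```text
w11 tilt 0.0806 row 110.5
```

step_arm(
  plan=[
    [0,0,0,0,54],
    [0,0,0,0,64],
    [0,0,0,0,74],
    [0,0,0,0,84],
    [0,0,0,0,87],
    [0,0,0,0,87],
    [0,0,0,0,87],
    [0,0,0,0,87],
    [0,0,0,0,87],
    [0,0,0,0,87],
  ],
)

```text
time_s: 24.62
tcp_pos: [0.6336, -0.029, 0.101]
eef_rot: [180.0, -0.0, -89.0]
contact_force: [0.8, 0.4, -0.0]
gripper_width: 0.0868
gripper_force: 0.0
```

```bash
python3 - <<'E'
from h import *
snap('wrist','w12.png');tilt('w12')
E
```

```text
w12 tilt 0.086 row 111.0
```

step_arm(
  plan=[
    [0,0,0,0,87],
    [0,0,0,0,87],
    [0,0,0,0,87],
    [0,0,0,0,87],
    [0,0,0,0,87],
    [0,0,0,0,87],
    [0,0,0,0,87],
    [0,0,0,0,87],
    [0,0,0,0,87],
    [0,0,0,0,87],
  ],
)

```text
time_s: 25.5
tcp_pos: [0.6336, -0.029, 0.1011]
eef_rot: [180.0, -0.0, -89.0]
contact_force: [0.2, 0.5, 0.7]
gripper_width: 0.0872
gripper_force: 0.0
```

```bash
python3 - <<'E'
from h import *
snap('wrist','w13.png');tilt('w13');ft(4)
go([.62,.0,.25],-89)
E
```

```text
w13 tilt 0.0851 row 111.0
F [-0.314  0.445  0.054] M [ 0.0096  0.1031 -0.0136] sd [0.422 0.309 0.321 0.018 0.017 0.012]
t 25.75 pos [ 0.6336 -0.029   0.1011] rot [-180.     -0.    -89.01] F [0.4  0.95 0.3 ] | shares [-0.1169  0.0525 -0.5957] turn -0.0001
```

The strut tipped quickly fork-down at -0.029. Taken with the moment estimate, this puts the balance near TCP y of -0.033. I'll go back 3.7 mm, release softly and wait longer.

step_arm(
  plan=[
    [0,0,0,0,60],
    [0,0,0,0,40],
    [0,0,0,0,34],
    [0,0,0,0,30],
    [0,0,0,0,20],
    [0,0,0,0,20],
    [0,0,0,0,20],
    [0,0,0,0,20],
    [0,0,0,0,20],
    [0,0,0,0,20],
    [0,0,0,0,20],
  ],
)

```text
time_s: 26.67
tcp_pos: [0.6336, -0.029, 0.1011]
eef_rot: [-180.0, 0.0, -89.0]
contact_force: [-0.5, -0.3, 0.2]
gripper_width: 0.0255
gripper_force: 50.0
```

step_arm(
  plan=[
    [0,0,-0.004,0,20],
    [0,0,-0.01,0,20],
    [0,0,-0.016,0,20],
    [0.007,0,-0.016,0,20],
    [0.0145,0,-0.016,0,20],
    [0.0145,0,-0.016,0,20],
    [0.0145,0,-0.016,0,20],
  ],
)

```text
time_s: 27.25
tcp_pos: [0.6335, -0.0328, 0.1048]
eef_rot: [180.0, -0.0, -89.0]
contact_force: [-1.0, -0.3, -6.4]
gripper_width: 0.0257
gripper_force: 50.0
```

```bash
python3 - <<'E'
from h import *
snap('wrist','w14.png');tilt('w14');ft(8)
go([.6335,-.0325,.2],-89)
E
```

```text
w14 tilt 0.0964 row 111.5
F [ 0.149 -0.286 -5.811] M [-0.0839  0.097  -0.0062] sd [0.384 0.612 0.629 0.017 0.01  0.022]
t 27.7 pos [ 0.6337 -0.0326  0.1051] rot [180.     0.   -89.01] F [ 0.47  0.2  -5.85] | shares [-0.0004  0.0007 -0.3798] turn -0.0001
```

step_arm(
  plan=[
    [0,0,0.003,0,20],
    [0,0,0.006,0,20],
    [0,0,0.007,0,20],
    [0,0,0.007,0,20],
  ],
)

```text
time_s: 28.03
tcp_pos: [0.6336, -0.0326, 0.1032]
eef_rot: [180.0, -0.0, -89.0]
contact_force: [0.1, -0.7, -6.1]
gripper_width: 0.0256
gripper_force: 50.0
```

step_arm(
  plan=[
    [0,0,0.001,0,20],
    [0,0,0.002,0,20],
    [0,0,0.002,0,20],
  ],
)

```text
time_s: 28.28
tcp_pos: [0.6336, -0.0326, 0.1027]
eef_rot: [180.0, 0.0, -89.0]
contact_force: [0.6, -0.4, -6.2]
gripper_width: 0.0255
gripper_force: 50.0
```

step_arm(
  plan=[
    [0,0,0.001,0,20],
    [0,0,0.002,0,20],
    [0,0,0.002,0,20],
  ],
)

```text
time_s: 28.53
tcp_pos: [0.6337, -0.0327, 0.1023]
eef_rot: [180.0, 0.0, -89.0]
contact_force: [-1.0, 0.4, -5.8]
gripper_width: 0.0257
gripper_force: 50.0
```

step_arm(
  plan=[
    [0,0,0.001,0,20],
    [0,0,0.002,0,20],
    [0,0,0.002,0,20],
  ],
)

```text
time_s: 28.78
tcp_pos: [0.6337, -0.0326, 0.1018]
eef_rot: [180.0, -0.0, -89.0]
contact_force: [-1.3, 0.6, -6.2]
gripper_width: 0.0257
gripper_force: 50.0
```

step_arm(
  plan=[
    [0,0,0.001,0,20],
    [0,0,0.002,0,20],
    [0,0,0.002,0,20],
  ],
)

```text
time_s: 29.03
tcp_pos: [0.6337, -0.0326, 0.1015]
eef_rot: [-180.0, -0.0, -89.0]
contact_force: [-0.9, 0.2, -3.7]
gripper_width: 0.026
gripper_force: 50.0
```

step_arm(
  plan=[
    [0,0,0.001,0,20],
    [0,0,0.002,0,20],
    [0,0,0.002,0,20],
  ],
)

```text
time_s: 29.28
tcp_pos: [0.6338, -0.0326, 0.1013]
eef_rot: [-180.0, 0.0, -89.0]
contact_force: [-1.9, 0.5, 0.0]
gripper_width: 0.0259
gripper_force: 50.0
```

step_arm(
  plan=[
    [0,0,0,0,24],
    [0,0,0,0,28],
    [0,0,0,0,36],
    [0,0,0,0,44],
    [0,0,0,0,44],
    [0,0,0,0,44],
    [0,0,0,0,44],
  ],
)

```text
time_s: 29.87
tcp_pos: [0.6338, -0.0326, 0.1008]
eef_rot: [-180.0, 0.0, -89.0]
contact_force: [0.1, -0.7, -0.0]
gripper_width: 0.0438
gripper_force: 0.0
```

```bash
python3 - <<'E'
from h import *
snap('wrist','w15.png');tilt('w15')
E
```

```text
w15 tilt -0.0779 row 97.5
```

step_arm(
  plan=[
    [0,0,0,0,44],
    [0,0,0,0,44],
    [0,0,0,0,44],
    [0,0,0,0,44],
    [0,0,0,0,44],
    [0,0,0,0,44],
  ],
)

```text
time_s: 30.42
tcp_pos: [0.6337, -0.0326, 0.1008]
eef_rot: [180.0, 0.0, -89.0]
contact_force: [0.2, 0.6, -0.5]
gripper_width: 0.044
gripper_force: 0.0
```

```bash
python3 - <<'E'
from h import *
snap('wrist','w16.png');tilt('w16')
E
```

```text
w16 tilt 0.036 row 106.0
```

step_arm(
  plan=[
    [0,0,0,0,44],
    [0,0,0,0,44],
    [0,0,0,0,44],
    [0,0,0,0,44],
    [0,0,0,0,44],
    [0,0,0,0,44],
  ],
)

```text
time_s: 30.97
tcp_pos: [0.6337, -0.0326, 0.1008]
eef_rot: [180.0, -0.0, -89.0]
contact_force: [0.1, -0.3, 0.1]
gripper_width: 0.0439
gripper_force: 0.0
```

```bash
python3 - <<'E'
from h import *
snap('wrist','w17.png');tilt('w17')
E
```

```text
w17 tilt -0.0429 row 99.0
```

It is rocking about level (−0.08, +0.04, −0.04), so it is near balance. I'll let it settle.

step_arm(
  plan=[
    [0,0,0,0,44],
    [0,0,0,0,44],
    [0,0,0,0,44],
    [0,0,0,0,44],
    [0,0,0,0,44],
    [0,0,0,0,44],
    [0,0,0,0,44],
    [0,0,0,0,44],
    [0,0,0,0,44],
    [0,0,0,0,44],
    [0,0,0,0,44],
    [0,0,0,0,44],
  ],
)

```text
time_s: 32.02
tcp_pos: [0.6337, -0.0326, 0.1008]
eef_rot: [-180.0, 0.0, -89.0]
contact_force: [-0.7, 0.3, -0.0]
gripper_width: 0.0444
gripper_force: 0.0
```

```bash
python3 - <<'E'
from h import *
for i in range(5):
    snap('wrist',f'w18{i}.png');tilt(f'w18{i}')
E
```

```text
w180 tilt -0.0184 row 101.5
w181 tilt -0.0141 row 102.0
w182 tilt -0.0049 row 102.5
w183 tilt 0.0026 row 103.0
w184 tilt 0.0144 row 103.5
```

step_arm(
  plan=[
    [0,0,0,0,60],
    [0,0,0,0,75],
    [0,0,-0.1,0,80],
    [0,0,-0.25,0,80],
    [0,0,-0.4,0,80],
    [0,0,-0.5,0,80],
    [-0.15,0.05,-0.5,0,80],
    [-0.3,0.1,-0.5,0,80],
    [-0.45,0.2,-0.5,0,80],
    [-0.6,0.3,-0.5,0,80],
    [-0.75,0.4,-0.5,0,80],
    [-0.9,0.5,-0.5,0,80],
  ],
)

```text
time_s: 33.27
tcp_pos: [0.5112, 0.1802, 0.226]
eef_rot: [-180.0, 0.0, -89.0]
contact_force: [1.0, 0.3, 0.4]
gripper_width: 0.0803
gripper_force: 0.0
```

```bash
python3 - <<'E'
from h import *
go([.49,.42,.21],-89)
E
```

```text
t 33.27 pos [0.5112 0.1802 0.226 ] rot [-1.7998e+02  2.0000e-02 -8.9030e+01] F [0.97 0.31 0.41] | shares [-0.9604  0.0686  0.064 ] turn -0.0005
```

step_arm(
  plan=[
    [-0.16,0.07,0.06,0,80],
    [-0.32,0.07,0.06,0,80],
    [-0.48,0.07,0.06,0,80],
    [-0.64,0.07,0.06,0,80],
    [-0.8,0.07,0.06,0,80],
    [-0.9,0.07,0.06,0,80],
    [-0.9,0.07,0.06,0,80],
    [-0.9,0.07,0.06,0,80],
  ],
)

```text
time_s: 33.93
tcp_pos: [0.4906, 0.4049, 0.21]
eef_rot: [180.0, -0.1, -88.9]
contact_force: [0.1, -0.3, 0.2]
gripper_width: 0.0798
gripper_force: 0.0
```

```bash
python3 - <<'E'
from h import *
import pickle
st=r.get_state();pickle.dump(st,open('w20.pkl','wb'));snap('wrist','w20.png');s=snap('scene','s20.png')
go([.49,.42,.21],-89)
h=cv2.cvtColor(cv2.imread('pics/w20.png'),cv2.COLOR_BGR2HSV); m=((h[:,:,0]>5)&(h[:,:,0]<15)&(h[:,:,1]>180)&(h[:,:,2]>120)).astype(np.uint8)
n,_,S,C=cv2.connectedComponentsWithStats(m)
for i in range(1,n):
    if S[i,4]>100: print(S[i],C[i].round(1))
c=np.zeros((600,800,3),np.uint8);c[:288,:384]=cv2.resize(cv2.imread('pics/w20.png'),(384,288))
j=max(range(1,n),key=lambda i:S[i,4] if C[i][1]<230 else 0);x,y=[int(v) for v in C[j]];x0,y0=max(0,x-40),max(0,y-35);print(x0,y0)
cr=cv2.imread('pics/w20.png')[y0:y0+70,x0:x0+80];c[288:568,:320]=cv2.resize(cr,(320,280),interpolation=cv2.INTER_CUBIC)[:280]
c[:400,400:]=cv2.resize(s[150:270,190:310,::-1],(400,400),interpolation=cv2.INTER_CUBIC)
cv2.imwrite('pics/c20.png',c)
E
```

```text
t 34.03 pos [0.491  0.4032 0.2106] rot [ 1.7997e+02 -4.0000e-02 -8.9010e+01] F [ 0.45 -0.72 -0.63] | shares [-0.0675  0.0027  0.0022] turn -0.0001
[245 102  35  30 938] [262.5 116.2]
222 81
```

View pics/c20.png

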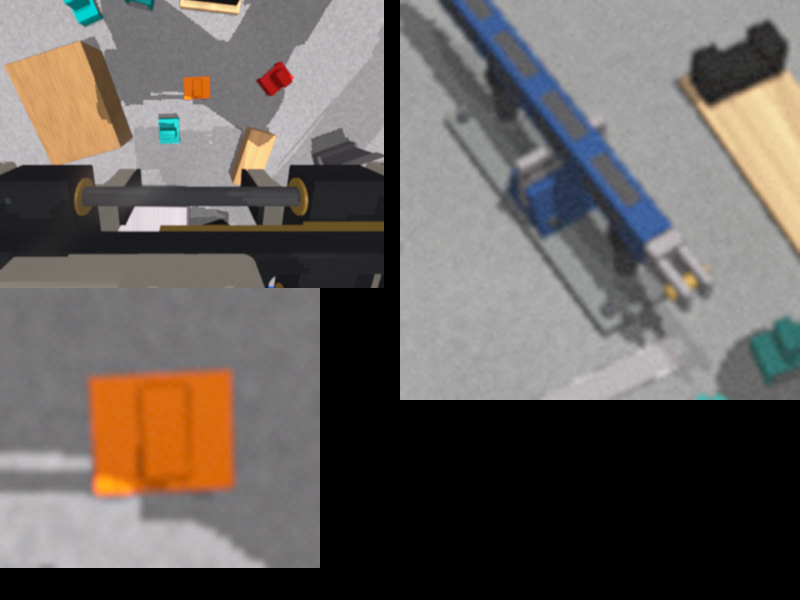

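The saddle stands at wrist pixel (263,117), its tab thin across the image and turned about 2.5°. The scene crop shows the strut level on the blade, clear of the rests.

```bash
python3 - <<'E'
from h import *
import pickle
st=pickle.load(open('w20.pkl','rb'))
w=ray('wrist',(263,117),st);p=atz(w,.05);print(p,tri([w,ray('top',np.array((240,336))/1.5625),ray('scene',np.array((572,427))/1.5625)]))
q=[ray('wrist',(222+a/4,81+b/4),st) for a,b in((92,90),(232,82),(95,206),(233,198))]; print([atz(v,.022)[:2].round(4) for v in q], np.mean([atz(v,.022) for v in q],0))
go([p[0],p[1],.1],-86.5); go([p[0],p[1],.027],-86.5)
E
```

```text
[0.48194019 0.33189165 0.05      ] [0.48518649 0.32506906 0.03947502]
[array([0.5026, 0.3168]), array([0.4617, 0.3138]), array([0.5013, 0.3499]), array([0.46  , 0.3468])] [0.48140849 0.33180504 0.022     ]
t 34.03 pos [0.491  0.4032 0.2106] rot [ 1.7997e+02 -4.0000e-02 -8.9010e+01] F [ 0.45 -0.72 -0.63] | shares [0.2841 0.0409 0.4424] turn -0.0418
t 34.03 pos [0.491  0.4032 0.2106] rot [ 1.7997e+02 -4.0000e-02 -8.9010e+01] F [ 0.45 -0.72 -0.63] | shares [0.2839 0.0407 0.7344] turn -0.0418
```

step_arm(
  plan=[
    [0.05,0.04,0.1,-0.042,80],
    [0.05,0.04,0.2,-0.042,80],
    [0.05,0.04,0.32,-0.042,80],
    [0.05,0.04,0.32,-0.042,80],
    [0.05,0.04,0.32,-0.042,80],
    [0.05,0.04,0.32,-0.042,80],
  ],
)

```text
time_s: 34.53
tcp_pos: [0.4824, 0.391, 0.1327]
eef_rot: [-179.9, 0.0, -86.5]
contact_force: [0.5, 0.9, 0.5]
gripper_width: 0.0803
gripper_force: 0.0
```

```bash
python3 - <<'E'
from h import *
import pickle
st=r.get_state();snap('wrist','w21.png');b=snap('scene','s21.png')
h=cv2.cvtColor(cv2.imread('pics/w21.png'),cv2.COLOR_BGR2HSV); m=((h[:,:,0]>5)&(h[:,:,0]<15)&(h[:,:,1]>180)&(h[:,:,2]>120)).astype(np.uint8)
c=max(cv2.findContours(m,0,2)[0],key=cv2.contourArea);(cx,cy),wh,an=cv2.minAreaRect(c);print(cx,cy,wh,an,cv2.boundingRect(c))
st0=pickle.load(open('w20.pkl','rb'))
for z in(.022,.03,.05): print(z,atz(ray('wrist',(cx,cy),st),z),atz(ray('wrist',(262.5,116.2),st0),z))
print(tri([ray('wrist',(cx,cy),st),ray('wrist',(262.5,116.2),st0)]))
go([.4815,.332,.027],-86.5)
E
```

```text
258.5 130.5 (42.99999237060547, 34.99999237060547) -0.0 (237, 113, 44, 36)
0.022 [0.4818331  0.33082504 0.022     ] [0.48174154 0.33070704 0.022     ]
0.03 [0.48195024 0.33053973 0.03      ] [0.48196603 0.33081578 0.03      ]
0.05 [0.48224309 0.32982645 0.05      ] [0.48252726 0.33108763 0.05      ]
[0.48184501 0.33073625 0.02470162]
t 34.63 pos [0.4824 0.3917 0.1331] rot [-1.7987e+02  1.3000e-01 -8.6500e+01] F [-0.34 -0.09  1.25] | shares [0.2389 0.0193 0.4238] turn -0.0
```

step_arm(
  plan=[
    [0.1,0.017,0,0,55],
    [0.2,0.017,0.05,0,50],
    [0.243,0.017,0.15,0,50],
    [0.243,0.017,0.28,0,50],
    [0.243,0.017,0.38,0,50],
    [0.243,0.017,0.424,0,50],
    [0.243,0.017,0.424,0,50],
    [0.243,0.017,0.424,0,50],
  ],
)

```text
time_s: 35.3
tcp_pos: [0.4815, 0.3308, 0.0258]
eef_rot: [-180.0, 0.0, -86.5]
contact_force: [-0.0, 0.1, -0.7]
gripper_width: 0.0502
gripper_force: 0.0
```

step_arm(
  plan=[
    [0,0,0,0,30],
    [0,0,0,0,8],
    [0,0,0,0,8],
    [0,0,0,0,8],
    [0,0,0,0,8],
    [0,0,0,0,8],
    [0,0,0,0,8],
    [0,0,0,0,8],
  ],
  newtons=15,
)

```text
time_s: 35.97
tcp_pos: [0.481, 0.3303, 0.0251]
eef_rot: [-180.0, 0.0, -86.5]
contact_force: [-1.1, -0.1, 3.9]
gripper_width: 0.0142
gripper_force: 15.0
```

```bash
python3 - <<'E'
from h import *
go([.482,.331,.227],-89)
go([.635,.12,.227],-89)
E
```

```text
t 35.97 pos [0.481  0.3303 0.0251] rot [-1.7998e+02  1.0000e-02 -8.6480e+01] F [-1.13 -0.09  3.92] | shares [-0.0029 -0.0044 -0.8075] turn 0.042
t 35.97 pos [0.481  0.3303 0.0251] rot [-1.7998e+02  1.0000e-02 -8.6480e+01] F [-1.13 -0.09  3.92] | shares [ 0.8771 -0.5634 -0.8075] turn 0.042
```

step_arm(
  plan=[
    [0,0,-0.06,0,8],
    [0,0,-0.2,0,8],
    [0,0,-0.35,0,8],
    [0,0,-0.5,0.02,8],
    [0,0,-0.65,0.042,8],
    [0.1,-0.07,-0.78,0.042,8],
    [0.25,-0.16,-0.8,0.042,8],
    [0.4,-0.26,-0.8,0.042,8],
    [0.55,-0.36,-0.8,0.042,8],
    [0.7,-0.46,-0.8,0.042,8],
    [0.83,-0.54,-0.8,0.042,8],
    [0.877,-0.563,-0.8,0.042,8],
  ],
)

```text
time_s: 36.97
tcp_pos: [0.6363, 0.1166, 0.2243]
eef_rot: [180.0, -0.0, -89.1]
contact_force: [0.4, 0.3, -0.1]
gripper_width: 0.014
gripper_force: 15.0
```

step_arm(
  plan=[
    [0,0,0,0,8],
    [0,0,0,0,8],
    [0,0,0,0,8],
  ],
)

```text
time_s: 37.22
tcp_pos: [0.6345, 0.1197, 0.2243]
eef_rot: [179.9, -0.0, -89.1]
contact_force: [-1.0, -0.4, -1.8]
gripper_width: 0.0141
gripper_force: 15.0
```

```bash
python3 - <<'E'
from h import *
import pickle
st=r.get_state();print(st['gripper_width'],st['gripper_force']);pickle.dump(st,open('w30.pkl','wb'));snap('wrist','w30.png');s=snap('scene','s30.png')
go([.634,-.0195,.19],-89)
c=np.zeros((600,800,3),np.uint8);c[:384,:512]=cv2.imread('pics/w30.png')
c[:300,512:]=cv2.resize(s[150:250,190:286,::-1],(288,300),interpolation=cv2.INTER_CUBIC)
cv2.imwrite('pics/c30.png',c)
E
```

```text
0.014069054728085935 15.000065714120865
t 37.32 pos [0.6343 0.1206 0.2248] rot [179.99   0.   -88.95] F [-0.85 -0.35 -0.34] | shares [0.5604 0.0115 0.139 ] turn 0.0008
```

View pics/c30.png

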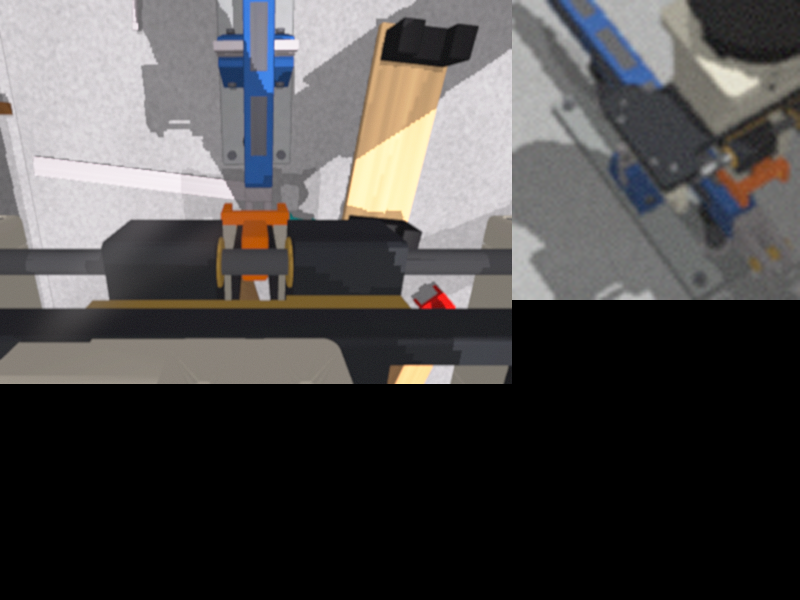

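The saddle is held square at columns 221–288. The strut is level at about column 259, and the blade ends are at (214,45) and (298,45).

```bash
python3 - <<'E'
from h import *
import pickle
st=pickle.load(open('w30.pkl','rb'))
h=cv2.cvtColor(cv2.imread('pics/w30.png'),cv2.COLOR_BGR2HSV)
for row in (10,25,105,130,150,170):
    k=np.where((h[row,:,0]>100)&(h[row,:,0]<125)&(h[row,:,1]>130))[0];k=k[(k>236)&(k<285)];p=[atz(ray('wrist',(c,row),st),.13).round(4) for c in (k.min()-.5,k.max()+.5)]
    print(row,k.min(),k.max(),((p[0]+p[1])/2)[:2],round(p[0][0]-p[1][0],4))
for p in ((215,44.5),(297,44.5)): print(atz(ray('wrist',p,st),.09))
# bar end row
print('fork bar end',atz(ray('wrist',(258,186),st),.13))
for p in ((227,0),):pass
E
```

```text
10 243 273 [ 0.6335  -0.03365] 0.0244
25 243 273 [ 0.6333 -0.0231] 0.0248
105 245 272 [0.63165 0.0377 ] 0.0239
130 245 272 [0.63125 0.0585 ] 0.0245
150 245 271 [0.6313 0.0758] 0.024
170 245 271 [0.63095 0.0938 ] 0.0245
[ 0.67306964 -0.0177616   0.09      ]
[ 0.59601376 -0.01904972  0.09      ]
fork bar end [0.63065312 0.10869184 0.13      ]
```

```bash
python3 - <<'E'
from h import *
go([.6334,-.0185,.17],-88.9)
E
```

```text
t 37.32 pos [0.6343 0.1206 0.2248] rot [179.99   0.   -88.95] F [-0.85 -0.35 -0.34] | shares [0.5564 0.0138 0.219 ] turn -0.0009
```

step_arm(
  plan=[
    [0.06,0.005,0.02,0,8],
    [0.16,0.01,0.05,0,8],
    [0.27,0.014,0.1,0,8],
    [0.38,0.014,0.14,0,8],
    [0.47,0.014,0.18,0,8],
    [0.53,0.014,0.21,0,8],
    [0.556,0.014,0.219,0,8],
    [0.556,0.014,0.219,0,8],
    [0.556,0.014,0.219,0,8],
    [0.556,0.014,0.219,0,8],
  ],
)

```text
time_s: 38.15
tcp_pos: [0.6342, -0.0182, 0.1707]
eef_rot: [-179.9, 0.0, -89.0]
contact_force: [-0.2, 0.1, 1.2]
gripper_width: 0.0143
gripper_force: 15.0
```

```bash
python3 - <<'E'
from h import *
snap('wrist','w31.png');tilt('w31')
h=cv2.cvtColor(cv2.imread('pics/w31.png'),cv2.COLOR_BGR2HSV)
for row in (60,120,180,195):
    k=np.where((h[row,:,0]>100)&(h[row,:,0]<125)&(h[row,:,1]>130))[0];k=k[(k>200)&(k<310)];p=[atz(ray('wrist',(c,row)),.13) for c in (k.min()-.5,k.max()+.5)]
    print(row,k.min(),k.max(),((p[0]+p[1])/2)[:2].round(4),round(p[0][0]-p[1][0],4))
m=((h[:,:,0]>5)&(h[:,:,0]<15)&(h[:,:,1]>180)&(h[:,:,2]>120)).astype(np.uint8)[:260]
for row in range(200,250,6):
    k=np.where(m[row])[0]; print(row,k.min() if len(k) else 0,k.max() if len(k) else 0,end=' | ')
go([.6334,-.0185,.142],-88.9)
E
```

```text
w31 tilt -0.1941 row 86.0
60 237 274 [ 0.6348 -0.1252] 0.0246
120 238 272 [ 0.6345 -0.0877] 0.0239
180 213 293 [ 0.6351 -0.0459] 0.0584
195 239 272 [ 0.6331 -0.0347] 0.0249
200 0 0 | 206 224 285 | 212 222 287 | 218 221 288 | 224 236 273 | 230 243 266 | 236 242 267 | 242 241 267 | 248 245 265 | t 38.2 pos [ 0.6341 -0.0181  0.1707] rot [-1.7993e+02  2.0000e-02 -8.8940e+01] F [ 0.1  -0.03 -0.69] | shares [0.0017 0.0031 0.115 ] turn -0.0007
```

step_arm(
  plan=[
    [0,0.003,0.02,0,8],
    [0,0.003,0.04,0,8],
    [0,0.003,0.05,0,8],
    [0,0.003,0.06,0,8],
    [0,0.003,0.06,0,8],
  ],
)

```text
time_s: 38.62
tcp_pos: [0.6325, -0.0191, 0.1542]
eef_rot: [179.9, -0.0, -89.0]
contact_force: [0.3, -0.4, -1.7]
gripper_width: 0.0141
gripper_force: 15.0
```

step_arm(
  plan=[
    [0,0,0.006,0,8],
    [0,0,0.012,0,8],
    [0,0,0.018,0,8],
    [0,0,0.018,0,8],
    [0,0,0.018,0,8],
  ],
)

```text
time_s: 39.03
tcp_pos: [0.6329, -0.0193, 0.1505]
eef_rot: [180.0, -0.0, -89.0]
contact_force: [-0.0, -0.0, 0.8]
gripper_width: 0.014
gripper_force: 15.0
```

```bash
python3 - <<'E'
from h import *
ft(3);go([.6334,-.0185,.14],-88.9)
snap('wrist','w32.png')
h=cv2.cvtColor(cv2.imread('pics/w32.png'),cv2.COLOR_BGR2HSV)
for row in (60,120,200):
    k=np.where((h[row,:,0]>100)&(h[row,:,0]<125)&(h[row,:,1]>130))[0];k=k[(k>200)&(k<310)];print(row,k.min(),k.max())
E
```

```text
F [ 0.087  0.367 -0.156] M [ 0.019   0.0981 -0.0119] sd [0.111 0.694 0.066 0.027 0.024 0.017]
t 39.18 pos [ 0.633  -0.0192  0.1507] rot [-179.99    0.    -89.01] F [ 0.24 -0.61 -0.24] | shares [-0.0028 -0.0016  0.0427] turn -0.0019
60 233 274
120 234 273
200 236 272
```

step_arm(
  plan=[
    [0,0,0.006,0,8],
    [0,0,0.012,0,8],
    [0,0,0.018,0,8],
    [0,0,0.024,0,8],
    [0,0,0.03,0,8],
    [0,0,0.034,0,8],
    [0,0,0.038,0,8],
    [0,0,0.04,0,8],
    [0,0,0.04,0,8],
    [0,0,0.04,0,8],
  ],
)

```text
time_s: 40.07
tcp_pos: [0.633, -0.0192, 0.1406]
eef_rot: [-180.0, -0.0, -89.0]
contact_force: [-0.4, 0.5, -0.3]
gripper_width: 0.0138
gripper_force: 15.0
```

step_arm(
  plan=[
    [0,0,0.001,0,8],
    [0,0,0.002,0,8],
    [0,0,0.002,0,8],
  ],
)

```text
time_s: 40.32
tcp_pos: [0.6329, -0.0192, 0.1401]
eef_rot: [-180.0, 0.0, -89.0]
contact_force: [0.4, -0.2, -0.3]
gripper_width: 0.0139
gripper_force: 15.0
```

step_arm(
  plan=[
    [0,0,0.001,0,8],
    [0,0,0.002,0,8],
    [0,0,0.002,0,8],
  ],
)

```text
time_s: 40.57
tcp_pos: [0.6329, -0.0192, 0.1395]
eef_rot: [180.0, 0.0, -89.0]
contact_force: [0.2, -0.0, 0.1]
gripper_width: 0.014
gripper_force: 15.0
```

step_arm(
  plan=[
    [0,0,0.001,0,8],
    [0,0,0.002,0,8],
    [0,0,0.002,0,8],
  ],
)

```text
time_s: 40.82
tcp_pos: [0.633, -0.0191, 0.1392]
eef_rot: [-180.0, 0.0, -89.0]
contact_force: [-0.7, -0.2, 1.4]
gripper_width: 0.0137
gripper_force: 15.0
```

step_arm(
  plan=[
    [0,0,0.001,0,8],
    [0,0,0.002,0,8],
    [0,0,0.002,0,8],
  ],
)

```text
time_s: 41.07
tcp_pos: [0.6331, -0.0191, 0.1391]
eef_rot: [-180.0, 0.0, -89.0]
contact_force: [-2.2, 2.1, 4.6]
gripper_width: 0.014
gripper_force: 15.0
```

step_arm(
  plan=[
    [0,0,0.001,0,8],
    [0,0,0.002,0,8],
    [0,0,0.002,0,8],
  ],
)

```text
time_s: 41.32
tcp_pos: [0.6332, -0.0191, 0.139]
eef_rot: [-179.9, -0.0, -89.0]
contact_force: [-2.8, 1.7, 7.9]
gripper_width: 0.0138
gripper_force: 15.0
```

step_arm(
  plan=[
    [0,0,-0.002,0,8],
    [0,0,-0.004,0,8],
    [0,0,-0.004,0,8],
    [0,0,-0.004,0,12],
    [0,0,-0.004,0,15],
    [0,0,-0.004,0,18],
    [0,0,-0.004,0,24],
    [0,0,-0.004,0,30],
    [0,0,-0.004,0,34],
    [0,0,-0.004,0,34],
  ],
)

```text
time_s: 42.15
tcp_pos: [0.6329, -0.0192, 0.1389]
eef_rot: [180.0, -0.0, -89.0]
contact_force: [0.0, 0.5, 0.4]
gripper_width: 0.033
gripper_force: 0.0
```

```bash
python3 - <<'E'
from h import *
for i in range(2):
    snap('wrist',f'w33{i}.png')
    h=cv2.cvtColor(cv2.imread(f'pics/w33{i}.png'),cv2.COLOR_BGR2HSV)
    for row in (60,120,200):
        k=np.where((h[row,:,0]>100)&(h[row,:,0]<125)&(h[row,:,1]>130))[0];k=k[(k>200)&(k<310)];print(row,k.min(),k.max(),end=' ')
go([.6334,-.0185,.24],-88.9)
E
```

```text
60 231 276 120 233 274 200 234 273 60 231 276 120 233 274 200 234 273 t 42.25 pos [ 0.6329 -0.0192  0.139 ] rot [180.    -0.   -89.01] F [-1.12  0.02  0.28] | shares [-0.0028 -0.0019 -0.404 ] turn -0.0019
```

Released, and the strut is steady. Now retreating straight up, then aside.

step_arm(
  plan=[
    [0,0,-0.01,0,40],
    [0,0,-0.04,0,40],
    [0,0,-0.1,0,40],
    [0,0,-0.2,0,40],
    [0,0,-0.32,0,40],
    [0,0,-0.44,0,40],
    [-0.1,0,-0.5,0,40],
    [-0.25,0,-0.5,0,40],
    [-0.4,0,-0.5,0,40],
    [-0.55,0,-0.5,0,40],
    [-0.7,0,-0.5,0,40],
    [-0.75,0,-0.5,0,40],
  ],
)

```text
time_s: 43.25
tcp_pos: [0.6295, 0.1725, 0.2647]
eef_rot: [-179.9, 0.1, -88.9]
contact_force: [-0.2, -0.1, -0.3]
gripper_width: 0.0398
gripper_force: 0.0
```

step_arm(
  plan=[
    [0,0,0,0,40],
    [0,0,0,0,40],
    [0,0,0,0,40],
    [0,0,0,0,40],
  ],
)

```text
time_s: 43.58
tcp_pos: [0.6298, 0.1672, 0.2644]
eef_rot: [-180.0, 0.0, -89.1]
contact_force: [-0.5, -0.4, -0.3]
gripper_width: 0.0397
gripper_force: 0.0
```

```bash
python3 - <<'E'
from h import *
snap('wrist','w40.png')
h=cv2.cvtColor(cv2.imread('pics/w40.png'),cv2.COLOR_BGR2HSV)
for row in (15,130,150,170):
    k=np.where((h[row,:,0]>100)&(h[row,:,0]<125)&(h[row,:,1]>130))[0];k=k[(k>225)&(k<290)];print(row,k.min(),k.max())
s=snap('scene','s40.png')
c=np.zeros((600,800,3),np.uint8);c[:300,:400]=cv2.resize(cv2.imread('pics/w40.png'),(400,300))
c[:,400:]=cv2.resize(s[120:270,200:300,::-1],(400,600),interpolation=cv2.INTER_CUBIC)
c[300:,:400]=cv2.resize(cv2.imread('pics/w40.png')[:120,180:340],(400,300),interpolation=cv2.INTER_CUBIC)
cv2.imwrite('pics/c40.png',c)
E
```

```text
15 240 267
130 243 265Traceback (most recent call last):
  File "<stdin>", line 5, in <module>
    return umr_minimum(a, axis, None, out, keepdims, initial, where)
ValueError: zero-size array to reduction operation minimum which has no identity
```

```bash
python3 - <<'E'
from h import *
import time
s=snap('scene','s40.png')
st=r.get_state()
# projected positions of the fork-end bar corner for tilts, vs the found blue end in the scene
m=eyes.camera_model('scene');F=192/np.tan(np.radians(m['fov_y']/2));W=np.array(m['world_to_cam'])
def pr(p):
    q=W@np.r_[p,1];return (m['cx']+F*q[0]/-q[2]).round(1),(m['cy']-F*q[1]/-q[2]).round(1)
E0=np.array([.633,-.0185,.09]);d=np.array([-.018,1,0])
for t in(-.08,0,.08): print('tilt',t,'fork end top',pr(E0+d*(.127-.04*0)+[0,0,.04+.127*t]),'eye end',pr(E0-d*.193+[0,0,.04-.193*t]))
print('saddle tab top expected',pr(E0+[0,0,.074]))
h=cv2.cvtColor(s[:,:,::-1].copy(),cv2.COLOR_BGR2HSV)
o=((h[:,:,0]>4)&(h[:,:,0]<16)&(h[:,:,1]>170)&(h[:,:,2]>90)).astype(np.uint8)[140:240,180:330]
n,_,S,C=cv2.connectedComponentsWithStats(o)
print([(S[i].tolist(),(C[i]+[180,140]).round(1)) for i in range(1,n) if S[i,4]>15])
a=cv2.cvtColor(s,cv2.COLOR_RGB2GRAY);g=lambda f:cv2.cvtColor(cv2.imread(f'pics/{f}.png'),cv2.COLOR_BGR2GRAY)
T=a[206:240,255:292]
for f in('s5','s20','s21'):
    R=cv2.matchTemplate(g(f)[190:256,240:306],T,cv2.TM_CCOEFF_NORMED);_,v,_,l=cv2.minMaxLoc(R);print(f,v,(l[0]+240-255,l[1]+190-206))
# wrist taper
st=r.get_state();snap('wrist','w41.png')
h=cv2.cvtColor(cv2.imread('pics/w41.png'),cv2.COLOR_BGR2HSV);o=((h[:,:,0]>4)&(h[:,:,0]<16)&(h[:,:,1]>170)&(h[:,:,2]>90)).astype(np.uint8)[:150,200:320]
c=max(cv2.findContours(o,0,2)[0],key=cv2.contourArea);b=cv2.boundingRect(c);print('saddle wrist',b[0]+200,b[1],b[2:],[atz(ray('wrist',(b[0]+200+b[2]/2,y),st),.137)[:2].round(4) for y in (b[1],b[1]+b[3])])
E
```

```text
tilt -0.08 fork end top (np.float64(267.8), np.float64(221.6)) eye end (np.float64(200.9), np.float64(131.9))
tilt 0 fork end top (np.float64(267.9), np.float64(219.6)) eye end (np.float64(201.5), np.float64(135.7))
tilt 0.08 fork end top (np.float64(268.1), np.float64(217.5)) eye end (np.float64(202.2), np.float64(139.4))
saddle tab top expected (np.float64(238.7), np.float64(175.4))
[([49, 33, 18, 15, 117], array([236.3, 180.2]))]
s5 0.38461926579475403 (7, -14)
s20 0.3039664030075073 (1, 0)
s21 0.3046469986438751 (1, 0)
saddle wrist 232 5 (45, 9) [array([ 0.6318, -0.001 ]), array([0.6317, 0.006 ])]
```

step_arm(
  plan=[
    [0.08,-0.01,0.05,0,40],
    [0.18,-0.017,0.12,0,40],
    [0.186,-0.017,0.158,0,40],
    [0.186,-0.017,0.158,0,40],
    [0.186,-0.017,0.158,0,40],
    [0.186,-0.017,0.158,0,40],
  ],
)

```text
time_s: 44.23
tcp_pos: [0.6353, 0.1222, 0.2255]
eef_rot: [-179.9, 0.0, -89.0]
contact_force: [-0.3, 0.4, 0.1]
gripper_width: 0.0397
gripper_force: 0.0
```

```bash
python3 - <<'E'
from h import *
import pickle
def rep(f,st):
    h=cv2.cvtColor(cv2.imread(f'pics/{f}.png'),cv2.COLOR_BGR2HSV);Q=[]
    for row in list(range(5,34))+list(range(85,182)):
        k=np.where((h[row,:,0]>100)&(h[row,:,0]<125)&(h[row,:,1]>130))[0];k=k[(k>236)&(k<285)]
        if len(k)<15: continue
        p=[atz(ray('wrist',(c,row),st),.13) for c in (k.min()-.5,k.max()+.5)]
        w=p[0][0]-p[1][0]
        if .022<w<.027: Q.append((p[0][1],w))
    Q=np.array(Q);a,b=np.polyfit(Q[:,0],Q[:,1],1);C=ray('wrist',(250,190),st)[0]
    g=h[:,258,1].astype(int);E=[i for i in range(5,215) if abs(g[i+1]-g[i-1])>60]
    print(f,st['tcp_pos'].round(4),len(Q),'tilt fork-up',round(a/.0245*(C[2]-.13),3),E)
rep('w30',pickle.load(open('w30.pkl','rb')))
for i in range(3):
    st=r.get_state();snap('wrist',f'w42{i}.png');rep(f'w42{i}',st)
E
```

```text
w30 [0.6345 0.1197 0.2243] 35 tilt fork-up -0.026 [70, 71, 95, 96, 97, 154, 155, 156, 186, 187, 188, 209, 210, 211]
w420 [0.6353 0.1222 0.2255] 37 tilt fork-up -0.029 [51, 52, 53, 67, 68, 92, 93, 94, 151, 152, 153, 183, 184, 185, 209, 210, 211]
w421 [0.6353 0.1224 0.2256] 37 tilt fork-up -0.038 [51, 52, 53, 66, 67, 68, 92, 93, 151, 152, 183, 184, 209, 210]
w422 [0.6352 0.1226 0.2256] 37 tilt fork-up -0.036 [50, 51, 52, 66, 67, 68, 92, 93, 94, 151, 152, 153, 183, 184, 209, 210]
```

step_arm(
  plan=[
    [0,0,0,0,40],
    [0,0,0,0,40],
    [0,0,0,0,40],
    [0,0,0,0,40],
    [0,0,0,0,40],
    [0,0,0,0,40],
    [0,0,0,0,40],
    [0,0,0,0,40],
    [0,0,0,0,40],
    [0,0,0,0,40],
    [0,0,0,0,40],
    [0,0,0,0,40],
  ],
)

```text
time_s: 45.38
tcp_pos: [0.6347, 0.1218, 0.2246]
eef_rot: [180.0, 0.0, -89.0]
contact_force: [-0.2, 0.0, 0.6]
gripper_width: 0.0399
gripper_force: 0.0
```

```bash
python3 - <<'E'
from h import *
for i in range(3):
    snap('wrist',f'w43{i}.png');h=cv2.cvtColor(cv2.imread(f'pics/w43{i}.png'),cv2.COLOR_BGR2HSV);g=h[:,258,1].astype(int);print([j for j in range(5,215) if abs(g[j+1]-g[j-1])>60])
print(workorder.close_job())
E
```

```text
[51, 52, 53, 67, 68, 93, 94, 152, 153, 154, 184, 185, 210, 211]
[51, 52, 53, 67, 68, 93, 94, 152, 153, 154, 184, 185, 210, 211]
[51, 52, 53, 67, 68, 69, 93, 94, 152, 153, 154, 184, 185, 210, 211]
the job is handed in; nothing more can be done
None
```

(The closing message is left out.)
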